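# Trace the lock slot with a graver and slide the oil box hatch open

### The job

Open the hatch of the lathe's oil box so that its strainer can be reached. Take the graver from the worktop, put its tip into the curved slot behind the brass lug, at the end nearest the lathe, and guide it slowly and with light pressure along the slot's floor, driving the low lug ahead of it without riding over it or forcing it, until the lug is fully against its far stop; then lay the graver back flat on the worktop. Lift the freed hatch straight off its seat by its handle, slide it along its channels all the way to the end stop and let go of it resting on the deck, without knocking over the oil can, the spirit bottle or the vial.

Things in the scene. Friction and masses are not known exactly. Their poses are not given: they have to be found in the camera images.
- oil_box: Oil box, fixed: grey cast box 160 x 160 mm, flat bare steel deck 54 mm above the worktop. Origin: centre of its underside, z up; +x from the front (round oil glass) to the back, +y the side to which the hatch opens. Its place and turn vary. Curved slot in the front half of the deck, hatch in the back half. A black filler cap, 11 mm high, stands front left; nothing else rises near the slot.
- lock_axis (a point): Centre of the curved slot's arc, at deck height (54 mm), (-12, -18) mm in the oil box's frame. The slot is 12 mm wide, 8 mm deep (too narrow for fingers); its centre line has radius 52 mm and spans 66 degrees to both sides of the direction from here to the front (the oil box's -x); ends round. A brass D-shaped cam turns about here; its nose lies over the hatch's front edge and holds it down.
- slot_start (a point): Point on the slot's floor (46 mm high), 57 degrees from straight front on the -y side, behind the lug. The lug: brass block 12 mm long, slot-wide, its top only 3 mm above the slot's floor: a tip 2 mm off the floor can ride over it. It turns the cam, drags with 2.3 N, stays where left. It starts anywhere 40 to 25 degrees from front on the -y side, not reported: feel or see it.
- slot_mid (a point): Point on the floor of the slot, straight in front of the lock axis, half way along the lug's path.
- slot_end (a point): Point on the slot's floor, 46 degrees from straight front on the +y side: the tip stands about here when the lug it pushes is at its stop (lug's middle at 56 degrees). Only when the lug's middle is past 47 degrees does the cam's flat face the hatch and free it; short of that the hatch stays locked.
- hatch: Hatch, 0.2 to 0.45 kg: aluminium plate 64 (x) x 80 (y) mm, 14 mm thick, its front and back 11 mm only 5 mm. Origin: centre of its underside. Closed, it lies in a 14 mm deep recess, flush, origin at (35, -32, 40) mm of the oil box's frame, axes alike. Unlocked it lifts 14 mm to deck level (lips stop it at 20), then slides to the oil box's +y by up to 65 mm to a stop, and rests at z = 54 there.
- hatch_grip (a point): Middle of the hatch's handle, 35 mm above its underside: dark steel bar 40 mm along the hatch's x, 10 mm wide, 10 mm high, on two posts, 16 mm free beneath. On both sides of the hatch a dark rail with an inward lip, 14 mm above the deck, runs along the oil box's y, 56 mm between the lips: the channels. The hatch has 2 mm of play in them, so slide it straight along the oil box's y.
- graver: Graver, the stylus: red handle 95 mm long, 12 mm thick, thin 3 mm blade, 148 mm over all, 40 g. Lies on the worktop right of the oil box, tip roughly towards the robot. Origin: on the worktop under its middle; +y along it to the handle's end (handle y = -21 to 74 mm, axis 6 mm up); tip at y = -74. To enter the slot it must slope tip down by 35 to 60 degrees.
- graver_tip (a point): The point of the graver's blade, 73.5 mm from its origin along -y, at the height of the worktop as it lies. Gripped, the graver may settle by 2 to 3 mm at the tip, so find the slot's floor by touch.
- oil_can: Bystander: red cone-shaped oil can, 68 mm wide, 118 mm high, upright. Origin at the centre of its underside, z up.
- spirit_bottle: Bystander: small chromed bottle, 35 mm wide, 88 mm high, upright. Origin at the centre of its underside, z up.
- vial: Bystander: corked glass vial, 24 mm wide, 54 mm high, upright. Origin at the centre of its underside, z up.

How it is judged:
By the outcome, as a careful person would: the job done as asked, in the order asked, and still so for the second after the job is handed in, with the robot touching nothing.
It also fails if it takes over 61 s, if anything falls off the work surface, if the arm or the gripper's body presses on something with over 40 N, if the wrist force passes 120 N, or if a joint passes its speed limit or range.

### The arm

A 6-joint arm with a two-finger parallel gripper is mounted at the origin on a cart in front of the work surface, level with it; the furniture and walls round the work are solid. World frame = base frame: x ahead of the robot, y to its left, z up, the work surface at z = 0. Lengths are in m, angles in rad, forces in N, time in s.
With the tool pointing down it reaches from about 0.325 to 0.775 m from the base axis. Payload 5.5 kg.
Tool frame: the origin (TCP) lies on the centre line of the jaws, within the pads' length; the fingertips stand 19 mm ahead of it and the grasp point (between the pads) is the TCP; z points along the fingers, x is the direction in which the jaws open and shut, and the axes are right-handed (so a half turn about z gives the same grasp; the last joint's range is limited). The gripper opens to 88 mm and grips with 3 to 60 N. Pads are 20 mm wide; open, the fingers measure 115 mm over their backs; the gripper's body (75 mm by 178 mm) begins 61 mm behind the grasp point.
Start: joints at [-1.16, 0.091, 1.231, -0, 1.82, -0.057], TCP at [0.271, -0.536, 0.242] pointing down, gripper open.
Joint ranges: [-2.87, 2.87], [-0.86, 2.18], [0.17, 2.46], [-1.51, 4.65], [0.06, 2.69], [-2.65, 2.65]. Speed limits (rad/s): [2.57, 2.57, 3.01, 3.14, 3.14, 3.14].

### API

Orientations are given as a unit quaternion [w, x, y, z].
In Python, from station import telemetry, get_image, ticket gives the robot as it stands. The module is installed in compiled form; this text tells all that it offers.
- The arm moves only by the tool servo_tool, never from a script. Its argument "targets" is a list of rows, each a list of 4 numbers: the shift along the tool's x, y, z in cm, then the turn about the tool's z in rad. In form: [[tx, ty, tz, twist], ...]. A call has exactly 10 rows; each row shifts and turns the commanded pose from where the row before left it, along the tool's axes as they then stand; what a row does not reach is not made up. A row lasts 1/12 s, in which the tool goes at most 41.7 mm and 7.16 degrees, less where a joint would pass 70% of its speed; a pose out of reach is approached as far as the arm can. A call with a gripper value outside its range is refused whole. "claw" is the opening, from 0 (shut) to 1 (fully open), set as the call begins (left out, the last holds). The fingers move at their own pace and stop on an object; "newtons" is the grip in N (left out, the last holds). Time passes only in rows, so rows that do not move let the fingers close, or fill a call up. It gives the time, the measured TCP pose, the force and the opening at its end, in the units of the state.
- telemetry.get_state(): the state, without advancing time (a new reading comes with each control period).
- get_image(name): name is "scene" or "side" or "wrist"; returns a dict with "frame" (420x560x3 uint8, red, green, blue), "fovy" (degrees; the focal length in pixels is half the picture's height over the tangent of half this angle, whatever the lens; pixels are square), "cx", "cy" (the principal point, pixels), "camera_from_world" (4x4, takes a point from world to camera coordinates); the wrist camera has in their place "hand_eye" (4x4, takes a point from camera to tool coordinates, whose origin is the TCP and whose axes are the tool frame's). Camera axes: x right, y down, z forward; pixel columns grow to the right and rows downward; lengths in m; the calibration is good to about 2 mm. A picture is of the moment at which its call begins: read the wrist's pose just before it. There is no depth.
- ticket.hand_in(): hands the job in, once; it reports no verdict.
The state is a dict: "time_s": time; "qpos": joint angles; "qd": joint speeds; "effort": joint torques, N m; "tcp_pos": TCP position; "ee_rot": TCP orientation; "contact_force": force on the tool from outside, world axes, zero at the start; "moment": the same for the moment, N m; "gripper_width": finger opening in m.
Only numpy, scipy, OpenCV 4.12 (cv2) and the standard library are available. Lean on these libraries where they do the work, as an engineer would, in place of code of your own. Each camera call takes 0.05 s, during which the arm holds its last target. There are 200 camera calls.

## Working session

There is one attempt and no reset: what is moved stays moved. The work goes in short steps, Python scripts to look and compute and a tool call to move; the robot and the scene stay as the last step left them, time stands still between calls to the robot, and variables do not carry over. Pictures are saved under pics/ and viewed, about 8 in all and at most 12, crops included, and the job is handed in when it is done.

Besides the shell and the picture viewer there is one more tool, called after "Emit:" as name([rows], argument=value, ...), one row to a line, values as JSON. servo_tool: Moves the arm, as the interface text tells. Its arguments: {"type":"object","properties":{"targets":{"type":"array"},"claw":{"type":"number"},"newtons":{"type":"number"}},"required":["targets"]}

```bash
mkdir -p pics; cat > h.py <<'E'
import numpy as np, cv2
from scipy.spatial.transform import Rotation as R
from station import telemetry, get_image, ticket
def st(): return telemetry.get_state()
def T_tool(s):
    T=np.eye(4); q=s["ee_rot"]; T[:3,:3]=R.from_quat([q[1],q[2],q[3],q[0]]).as_matrix(); T[:3,3]=s["tcp_pos"]; return T
def shot(name,fn=None):
    s=st(); im=get_image(name); f=im["frame"]
    F=f.shape[0]/2/np.tan(np.radians(im["fovy"])/2)
    W=T_tool(s)@im["hand_eye"] if name=="wrist" else np.linalg.inv(im["camera_from_world"])
    if fn: cv2.imwrite("pics/"+fn,f[...,::-1])
    return dict(f=f,F=F,cx=im["cx"],cy=im["cy"],W=W)
def ray(c,u,v,z):
    d=c["W"][:3,:3]@np.array([(u-c["cx"])/c["F"],(v-c["cy"])/c["F"],1]); o=c["W"][:3,3]
    return o+d*(z-o[2])/d[2]
def proj(c,p):
    q=np.linalg.inv(c["W"])@np.append(p,1); return np.array([c["cx"]+c["F"]*q[0]/q[2],c["cy"]+c["F"]*q[1]/q[2]])
E
python3 - <<'E'
from h import *
import pickle
a=shot("scene","scene0.png");b=shot("side","side0.png");c=shot("wrist","wrist0.png")
pickle.dump((a,b,c),open("c0.pkl","wb"))
for x in(a,b,c):print(x["W"].round(3),x["F"])
s=st();print(s)
E
```

```text
[[-0.396 -0.539  0.744 -0.098]
 [-0.918  0.22  -0.33   0.365]
 [ 0.014 -0.813 -0.582  0.574]
 [ 0.     0.     0.     1.   ]] 391.7636288725756
[[ 0.809 -0.209  0.549  0.01 ]
 [-0.587 -0.248  0.771 -0.654]
 [-0.025 -0.946 -0.324  0.389]
 [ 0.     0.     0.     1.   ]] 403.9517892830606
[[ 0.451 -0.864 -0.225  0.332]
 [-0.892 -0.437 -0.111 -0.505]
 [-0.002  0.251 -0.968  0.383]
 [ 0.     0.     0.     1.   ]] 339.4882876932051
{'time_s': 0.15, 'qpos': array([-1.15970253e+00,  9.17037995e-02,  1.23156698e+00,  2.01650686e-05,
        1.81980084e+00, -5.67019645e-02]), 'qd': array([-0.00107944, -0.00273039, -0.0016218 ,  0.00047636, -0.0003126 ,
        0.00178838]), 'effort': array([ 5.99935811e-04, -4.47047496e+01, -4.06907558e+01,  6.96885190e-02,
        2.74556992e-02, -1.16418278e-04]), 'tcp_pos': array([ 0.27048148, -0.53536816,  0.24077978]), 'ee_rot': array([-4.30554135e-04,  8.51740449e-01, -5.23963415e-01, -6.01288914e-04]), 'contact_force': array([-0.02708028, -0.13737734, -1.1558521 ]), 'moment': array([ 0.01085477,  0.04374164, -0.02143619]), 'gripper_width': 0.08762335579523484}
```

View pics/scene0.png

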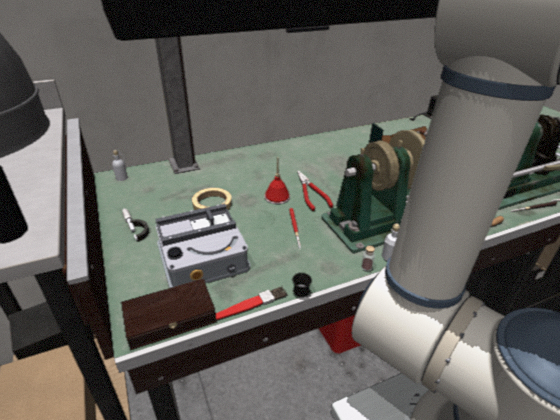

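View pics/side0.png

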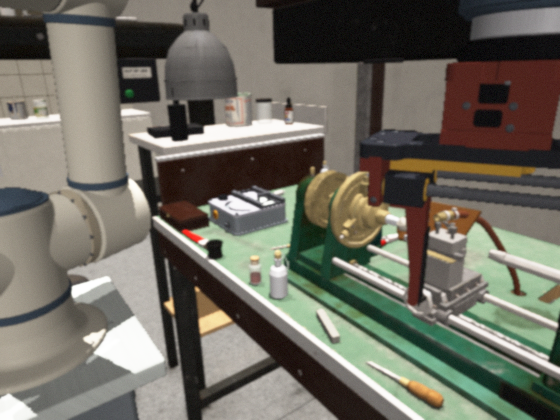

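The scene view shows the oil box at about (205,245) and the graver from (292,208) to its tip at (299,247). The oil can is at (277,188), and the vial and bottle at (368,258) and (391,243). I'll enlarge the box and graver region.

```bash
python3 - <<'E'
from h import *
import pickle
a,b,c=pickle.load(open("c0.pkl","rb"))
f=a["f"][180:300,145:315]
cv2.imwrite("pics/crop0.png",cv2.resize(f[...,::-1],None,fx=4.7,fy=4.7,interpolation=cv2.INTER_CUBIC))
hsv=cv2.cvtColor(a["f"],cv2.COLOR_RGB2HSV)
m=((hsv[...,0]<8)|(hsv[...,0]>172))&(hsv[...,1]>140)&(hsv[...,2]>70)
n,l,s,ce=cv2.connectedComponentsWithStats(m.astype(np.uint8))
for i in range(1,n):
    if s[i,4]>20:print(s[i],ce[i].round(1))
ys,xs=np.where(m[200:260,285:300]);print(len(xs))
for u,v in[(292,208),(299,247),(277,201),(302,294),(368,270),(389,262)]:print(u,v,ray(a,u,v,0.003).round(3))
for z,pts in((.054,[(160,255),(237,232),(246,257),(169,286),(156,247)]),):
    for p in pts:print(p,ray(a,*p,z).round(3))
E
```

```text
[266 177  23  25 394] [276.9 190.8]
[309 183  24  24 119] [321.4 194. ]
[303 184  12  26  97] [307.1 197.5]
[290 208   7  24  79] [293.1 219.6]
[215 296  48  24 419] [239.4 307.4]
[320 316  40  37 826] [339.7 335.1]
79
292 208 [0.622 0.001 0.003]
299 247 [0.481 0.05  0.003]
277 201 [0.665 0.023 0.003]
302 294 [0.356 0.105 0.003]
368 270 [ 0.362 -0.05   0.003]
389 262 [ 0.365 -0.105  0.003]
(160, 255) [0.512 0.34  0.054]
(237, 232) [0.523 0.178 0.054]
(246, 257) [0.442 0.187 0.054]
(169, 286) [0.423 0.339 0.054]
(156, 247) [0.539 0.343 0.054]
```

View pics/crop0.png

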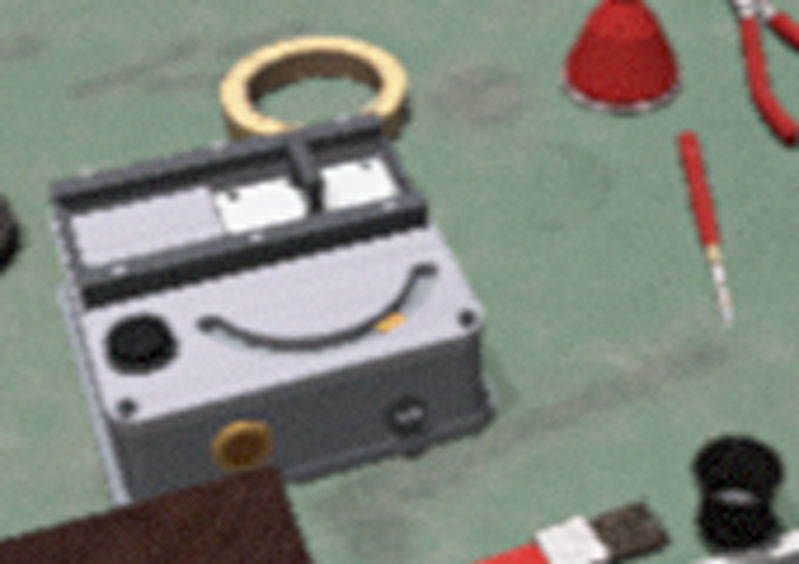

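The crop shows the box squarely: filler cap at crop (142,343), the slot from (205,325) to (430,270), brass lug at (390,322), hatch with its handle at (310,175), graver tip at (730,320). Next I check the lathe's clearance and plan the approach.

```bash
cat >> h.py <<'E'
def tri(a,ua,b,ub):
    o=[];d=[]
    for c,u in((a,ua),(b,ub)):
        o.append(c["W"][:3,3]);k=c["W"][:3,:3]@np.array([(u[0]-c["cx"])/c["F"],(u[1]-c["cy"])/c["F"],1]);d.append(k/np.linalg.norm(k))
    t=np.linalg.lstsq(np.c_[d[0],-d[1]],o[1]-o[0],rcond=None)[0]
    return (o[0]+t[0]*d[0]+o[1]+t[1]*d[1])/2, np.linalg.norm(o[0]+t[0]*d[0]-o[1]-t[1]*d[1])
def go(p,ang=None,s=None):
    """tool-frame shift in cm to world point p (before twisting) and twist to get tool x to world angle ang (deg)"""
    s=s or st(); T=T_tool(s); d=T[:3,:3].T@(np.array(p)-T[:3,3])*100
    a=np.arctan2(T[1,0],T[0,0]); tw=0 if ang is None else -(((np.radians(ang)-a)+np.pi)%(2*np.pi)-np.pi)
    return d.round(2), round(tw,3), "cur ang %.1f"%np.degrees(a)
E
python3 - <<'E'
from h import *
import pickle
a,b,c=pickle.load(open("c0.pkl","rb"))
print("lathe base corners",ray(a,352,250,0.0).round(3),ray(a,325,220,0).round(3), ray(b,298,275,0).round(3))
print("headstock top front",tri(a,(350,160),b,(308,180)),"pulley top",tri(a,(378,142),b,(355,172)))
print(go([.48,.06,.30],71))
E
```

```text
lathe base corners [ 0.431 -0.055  0.   ] [ 0.55  -0.054  0.   ] [ 0.453 -0.087  0.   ]
headstock top front (array([ 0.49842458, -0.06602465,  0.18575095]), np.float64(0.004323333185386489)) pulley top (array([ 0.53068064, -0.15457537,  0.20521211]), np.float64(0.011868146983531712))
(array([-43.7 , -45.55,  -5.85]), np.float64(-2.342), 'cur ang -63.2')
```

```bash
cat >> h.py <<'E'
def rows(p,ang=None,n=10,pr=True):
    """n rows (rounded) of simultaneous straight shift and twist from the present pose"""
    s=st(); T=T_tool(s); a=np.arctan2(T[1,0],T[0,0]); d=(np.array(p)-T[:3,3])*100/n
    tw=0 if ang is None else -(((np.radians(ang)-a)+np.pi)%(2*np.pi)-np.pi)/n
    out=[]; Rm=T[:3,:3]
    for i in range(n):
        out.append([*(Rm.T@d).round(2).tolist(),round(float(tw),3)]); Rm=Rm@R.from_rotvec([0,0,tw]).as_matrix()
    if pr:
        for k in range(0,n,10): print(str(out[k:k+10]).replace(" ",""))
E
python3 -c "
from h import *
rows([.45,.12,.30],71,20)"
```

```text
[[-2.52,-2.28,-0.29,-0.117],[-2.24,-2.56,-0.29,-0.117],[-1.92,-2.8,-0.29,-0.117],[-1.58,-3.01,-0.29,-0.117],[-1.22,-3.17,-0.29,-0.117],[-0.84,-3.29,-0.29,-0.117],[-0.45,-3.37,-0.29,-0.117],[-0.05,-3.4,-0.29,-0.117],[0.34,-3.38,-0.29,-0.117],[0.74,-3.32,-0.29,-0.117]]
[[1.12,-3.21,-0.29,-0.117],[1.49,-3.06,-0.29,-0.117],[1.83,-2.86,-0.29,-0.117],[2.15,-2.63,-0.29,-0.117],[2.45,-2.36,-0.29,-0.117],[2.71,-2.06,-0.29,-0.117],[2.93,-1.73,-0.29,-0.117],[3.11,-1.37,-0.29,-0.117],[3.25,-1.0,-0.29,-0.117],[3.34,-0.61,-0.29,-0.117]]
```

Emit:
servo_tool([
  [-2.52,-2.28,-0.29,-0.117],
  [-2.24,-2.56,-0.29,-0.117],
  [-1.92,-2.8,-0.29,-0.117],
  [-1.58,-3.01,-0.29,-0.117],
  [-1.22,-3.17,-0.29,-0.117],
  [-0.84,-3.29,-0.29,-0.117],
  [-0.45,-3.37,-0.29,-0.117],
  [-0.05,-3.4,-0.29,-0.117],
  [0.34,-3.38,-0.29,-0.117],
  [0.74,-3.32,-0.29,-0.117],
])

```text
time_s: 0.98
tcp_pos: [0.3605, -0.2062, 0.2706]
ee_rot: [-0.0, 0.999, 0.036, 0.0]
contact_force: [0.7, -0.4, 0.0]
gripper_width: 0.0877
```

Emit:
servo_tool([
  [1.12,-3.21,-0.29,-0.117],
  [1.49,-3.06,-0.29,-0.117],
  [1.83,-2.86,-0.29,-0.117],
  [2.15,-2.63,-0.29,-0.117],
  [2.45,-2.36,-0.29,-0.117],
  [2.71,-2.06,-0.29,-0.117],
  [2.93,-1.73,-0.29,-0.117],
  [3.11,-1.37,-0.29,-0.117],
  [3.25,-1.0,-0.29,-0.117],
  [3.34,-0.61,-0.29,-0.117],
])

```text
time_s: 1.82
tcp_pos: [0.4509, 0.1217, 0.2996]
ee_rot: [0.0, 0.813, 0.582, -0.0]
contact_force: [0.6, -1.0, -0.4]
gripper_width: 0.0876
```

```bash
python3 - <<'E'
from h import *
import pickle
s=st();print(s["time_s"],s["tcp_pos"],s["ee_rot"],s["qpos"].round(2))
w=shot("wrist");pickle.dump(w,open("w1.pkl","wb"))
cv2.imwrite("pics/w1.png",cv2.resize(w["f"][...,::-1],(800,600),interpolation=cv2.INTER_CUBIC))
E
```

```text
1.8167 [0.45090476 0.12174824 0.29961872] [ 4.34598743e-05  8.12990706e-01  5.82276661e-01 -7.17899334e-06] [ 0.19 -0.24  1.45 -0.    1.94 -1.05]
```

View pics/w1.png

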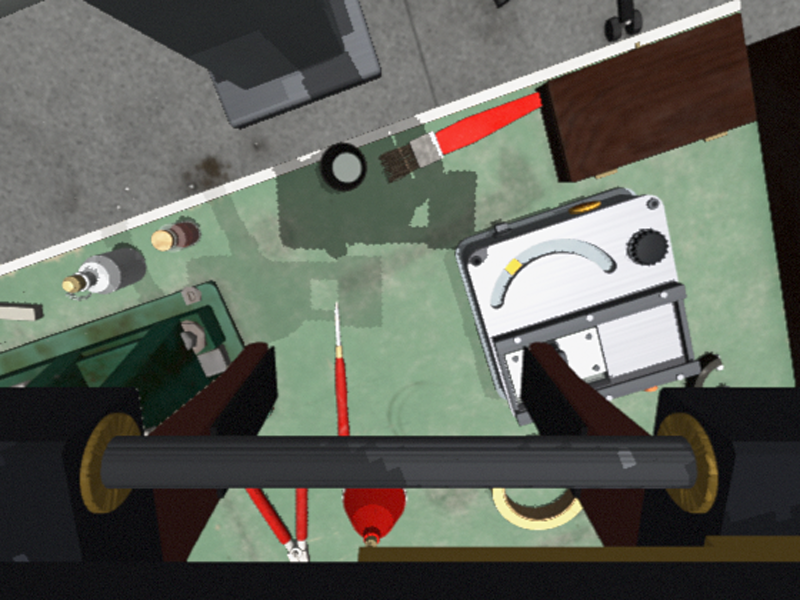

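The wrist view shows the graver tip at (337,303), the handle running down to (345,430), the slot from (498,302) to (611,268) and the lug at (514,267). The hatch plate is at about (560,355), the vial at (175,237), the bottle at (100,275) and the lathe base corner at (243,345). A zoom gives the box pose.

```bash
python3 - <<'E'
from h import *
import pickle
w=pickle.load(open("w1.pkl","rb"))
f=w["f"][125:245,315:475]
cv2.imwrite("pics/w1c.png",cv2.resize(f[...,::-1],None,fx=5,fy=5,interpolation=cv2.INTER_CUBIC))
k=560/800
for n,(u,v),z in [("tip",(337,303),0.001),("ferr",(340,350),.006),("hnd",(345,430),.006),("lathe1",(212,285),0),("lathe2",(243,345),0),("vial",(195,232),0),("bott",(130,265),0),("screwR",(477,260),.054),("screwL",(653,203),.054),("can",(375,500),.02)]:
    print(n,ray(w,u*k,v*k,z).round(4))
hsv=cv2.cvtColor(w["f"],cv2.COLOR_RGB2HSV)
m=((hsv[...,0]<8)|(hsv[...,0]>172))&(hsv[...,1]>140)&(hsv[...,2]>70); m[:, :225]=0; m[:,260:]=0; m[305:]=0;m[:240]=0
ys,xs=np.where(m); P=np.array([ray(w,x,y,.009) for x,y in zip(xs,ys)])[:,:2]
c=P.mean(0);v=np.linalg.svd(P-c)[2][0];print("handle",c,np.degrees(np.arctan2(v[1],v[0])),P.min(0),P.max(0))
E
```

```text
tip [0.4792 0.0519 0.001 ]
ferr [0.5225 0.0393 0.006 ]
hnd [0.6036 0.0143 0.006 ]
lathe1 [ 0.4255 -0.0528  0.    ]
lathe2 [ 0.4895 -0.049   0.    ]
vial [ 0.3753 -0.047   0.    ]
bott [ 0.3837 -0.1167  0.    ]
screwR [0.4708 0.1829 0.054 ]
screwL [0.4718 0.3268 0.054 ]
can [0.6799 0.0198 0.02  ]
handle [0.56786227 0.02393194] -17.417355401037483 [0.52839457 0.0075002 ] [0.6072542  0.03853899]
```

View pics/w1c.png

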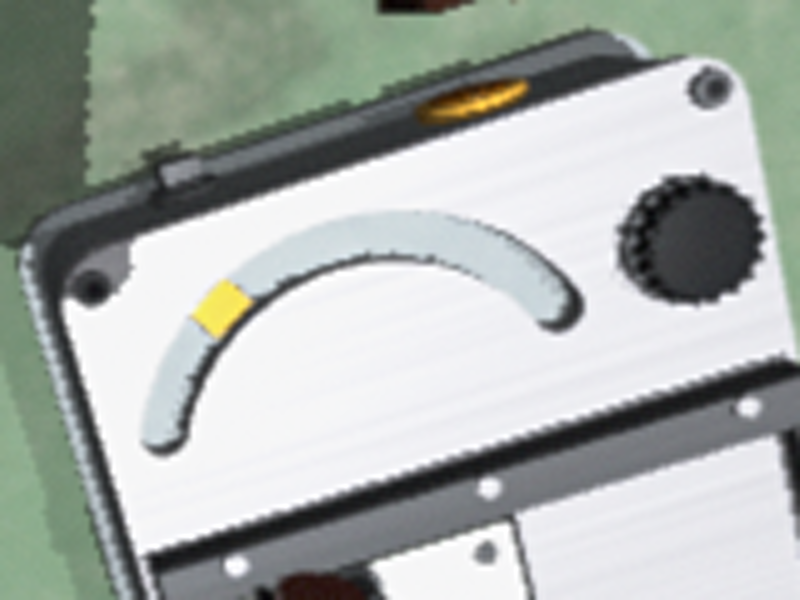

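```bash
python3 - <<'E'
from h import *
import pickle
from scipy.optimize import least_squares
w=pickle.load(open("w1.pkl","rb"))
g=lambda u,v,z: ray(w,315+u/5-.4,125+v/5-.4,z)[:2]
O=np.array([g(*p,.054) for p in [(143,435),(190,325),(238,268),(300,230),(400,208),(480,228),(540,265),(581,305)]])
r=least_squares(lambda q:np.hypot(*(O-q[:2]).T)-q[2],[.5,.25,.058]);print("free",r.x,r.fun.round(4))
r=least_squares(lambda q:np.hypot(*(O-q).T)-.058,[.5,.25]);print("fix",r.x,r.fun.round(4));A=r.x
s=[g(93,288,.054),g(710,90,.054)];b=[g(238,566,.068),g(490,488,.068),g(748,407,.068)]
for d in(s[1]-s[0],b[2]-b[0]):print("yaw",np.degrees(np.arctan2(-d[0],d[1])),np.hypot(*d))
print("bolts",np.array(b).round(4),"screws",np.array(s).round(4))
l=np.array([g(*p,.049) for p in[(232,282),(252,305)]]+[g(*p,.049) for p in [(192,317),(212,341)]])
print("lug ang from -x",[np.degrees(np.arctan2((x-A)[1],-(x-A)[0])).round(1) for x in l],np.hypot(*(l-A).T))
for e in[(160,442),(560,318)]:
    x=g(*e,.050)-A;print("end",np.degrees(np.arctan2(x[1],-x[0])),np.hypot(*x))
E
```

```text
free [0.52859695 0.23534585 0.05536384] [ 0.0004 -0.0009  0.      0.0003  0.0008 -0.0003 -0.0006  0.0003]
fix [0.53189897 0.23508754] [-0.0011 -0.0011  0.0004  0.0009  0.0014 -0.0002 -0.0012 -0.0009]
yaw -0.5647327858685707 0.14409534879667593
yaw -0.20851157523815816 0.11974270127443282
bolts [[0.5414 0.1941]
 [0.5418 0.254 ]
 [0.5418 0.3139]] screws [[0.4707 0.1821]
 [0.4722 0.3262]]
lug ang from -x [np.float64(-22.6), np.float64(-22.4), np.float64(-35.2), np.float64(-37.2)] [0.05521212 0.04778577 0.05619889 0.04875946]
end -68.03891685054371 0.051717599600901394
end 69.78258622077168 0.052504065239162546
```

```bash
python3 -c "
from h import *
rows([.5393,.0333,.09],72.6,10)
import pickle;w=pickle.load(open('w1.pkl','rb'));print(ray(w,193*.7,340*.7,.18),ray(w,225*.7,360*.7,.1))"
```

```text
[[-0.62,1.13,2.09,-0.001],[-0.62,1.12,2.09,-0.001],[-0.62,1.12,2.09,-0.001],[-0.62,1.12,2.09,-0.001],[-0.62,1.12,2.09,-0.001],[-0.62,1.12,2.09,-0.001],[-0.63,1.12,2.09,-0.001],[-0.63,1.12,2.09,-0.001],[-0.63,1.12,2.09,-0.001],[-0.63,1.12,2.09,-0.001]]
[0.43567263 0.0036818  0.18      ] [ 0.47287463 -0.02298279  0.1       ]
```

Emit:
servo_tool([
  [-0.62,1.12,2.09,-0.001],
  [-0.62,1.12,2.09,-0.001],
  [-0.62,1.12,2.09,-0.001],
  [-0.62,1.12,2.09,-0.001],
  [-0.62,1.12,2.09,-0.001],
  [-0.62,1.12,2.09,-0.001],
  [-0.63,1.12,2.09,-0.001],
  [-0.63,1.12,2.09,-0.001],
  [-0.63,1.12,2.09,-0.001],
  [-0.63,1.12,2.09,-0.001],
], claw=0.45)

```text
time_s: 2.7
tcp_pos: [0.5367, 0.0239, 0.0893]
ee_rot: [-0.0, 0.812, 0.584, -0.0]
contact_force: [-0.8, 0.1, 0.4]
gripper_width: 0.0394
```

```bash
python3 - <<'E'
from h import *
s=st();print(s["time_s"],s["tcp_pos"],s["contact_force"],go([.5393,.0333,.021],72.6))
w=shot("wrist")
cv2.imwrite("pics/w2.png",w["f"][...,::-1])
E
```

```text
2.7 [0.53673892 0.02388898 0.08929165] [-0.79448862  0.13234419  0.35594147] (array([ 0.97, -0.05,  6.83]), np.float64(-0.021), 'cur ang 71.4')
```

View pics/w2.png

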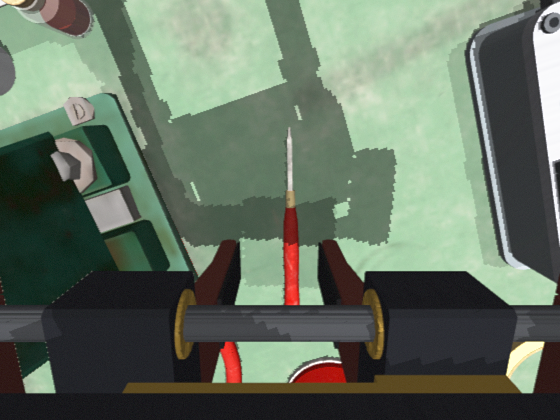

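The graver is centred between the jaws, with its tip at (289,130) and the handle starting at (290,205). The lathe base is at left with its edge at about (190,270), clear of the fingers.

```bash
python3 - <<'E'
from h import *
w=shot("wrist");s=st()
t=ray(w,289,131,.001);h0=ray(w,290.5,207,.006);h1=ray(w,292,300,.006)
print(t,h0,h1,[np.degrees(np.arctan2(*(b-t)[1::-1])) for b in(h0,h1)])
d=(h1-t)/np.linalg.norm(h1-t);g=t+.065*d;print(g,go([g[0],g[1],.021],90+np.degrees(np.arctan2(d[1],d[0]))))
for p in [(190,270),(105,190),(66,160)]: print(ray(w,*p,.03),ray(w,*p,.0))
E
```

```text
[0.47822207 0.04893386 0.001     ] [0.52556933 0.0342758  0.006     ] [0.59144993 0.0138181  0.006     ] [np.float64(-17.201814248724908), np.float64(-17.230422009820934)]
[0.54024981 0.02969698 0.00373907] (array([0.8 , 0.36, 6.49]), np.float64(-0.025), 'cur ang 71.3')
[ 0.53835114 -0.03709882  0.03      ] [ 0.54839416 -0.04951298  0.        ]
[ 0.47497814 -0.06534544  0.03      ] [ 0.47538475 -0.08205475  0.        ]
[ 0.45175822 -0.07902111  0.03      ] [ 0.44863405 -0.09780991  0.        ]
```

Emit:
servo_tool([
  [0.4,0.18,0,-0.013],
  [0.4,0.18,0,-0.012],
  [0,0,1,0],
  [0,0,1.3,0],
  [0,0,1.3,0],
  [0,0,1.3,0],
  [0,0,1.0,0],
  [0,0,0.4,0],
  [0,0,0,0],
  [0,0,0,0],
])

```text
time_s: 3.63
tcp_pos: [0.5425, 0.0311, 0.0274]
ee_rot: [-0.0, 0.804, 0.594, -0.0]
contact_force: [0.6, -0.4, 0.4]
gripper_width: 0.0395
```

```bash
python3 - <<'E'
from h import *
s=st();print(s["time_s"],s["tcp_pos"],s["contact_force"],go([.5402,.0297,.021],72.8))
E
```

```text
3.6333 [0.54252554 0.0311065  0.02742452] [ 0.57745586 -0.37111406  0.43147787] (array([-0.2 , -0.18,  0.64]), np.float64(0.001), 'cur ang 72.9')
```

Emit:
servo_tool([
  [-0.2,-0.1,0.35,0],
  [0,0,0.3,0],
  [0,0,0,0],
  [0,0,0,0],
  [0,0,0,0],
  [0,0,0,0],
  [0,0,0,0],
  [0,0,0,0],
  [0,0,0,0],
  [0,0,0,0],
], claw=0, newtons=30)

```text
time_s: 4.47
tcp_pos: [0.5413, 0.0295, 0.0214]
ee_rot: [0.0, 0.804, 0.594, 0.0]
contact_force: [-1.0, 0.0, 0.7]
gripper_width: 0.0092
```

Emit:
servo_tool([
  [0,0,-0.5,0],
  [0.5,-0.2,-0.3,0],
  [1,-0.3,0,0],
  [1.2,-0.4,0,0],
  [1.2,-0.4,0,0],
  [1.2,-0.4,0,0],
  [1,-0.3,0,0],
  [0.6,-0.2,0,0],
  [0,0,0,0],
  [0,0,0,0],
])

```text
time_s: 5.3
tcp_pos: [0.5397, 0.1005, 0.029]
ee_rot: [0.0, 0.804, 0.594, -0.0]
contact_force: [0.4, 0.4, -1.4]
gripper_width: 0.0089
```

```bash
python3 - <<'E'
from h import *
s=st();print(s["time_s"],s["tcp_pos"],s["contact_force"],s["moment"])
w=shot("wrist","w3.png")
E
```

```text
5.3 [0.53967859 0.10048562 0.02899443] [ 0.39166773  0.43899573 -1.44122143] [ 0.05158931 -0.12340287  0.04269491]
```

View pics/w3.png

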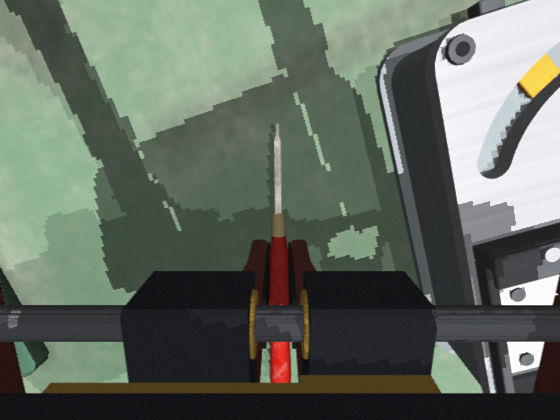

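Graver held level, with its tip at (277,128). I lay it down here in clear space and regrasp near the handle's end, lightly, so that it can swing tip-down when lifted.

Emit:
servo_tool([
  [0,0,0.3,0],
  [0,0,0.3,0],
  [0,0,0.2,0],
  [0,0,0,0],
  [0,0,0,0],
  [0,0,0,0],
  [0,0,0,0],
  [0,0,0,0],
  [0,0,0,0],
  [0,0,0,0],
])

```text
time_s: 6.18
tcp_pos: [0.54, 0.0999, 0.0213]
ee_rot: [0.0, 0.805, 0.594, 0.0]
contact_force: [-1.1, -2.3, 3.4]
gripper_width: 0.0091
```

Emit:
servo_tool([
  [0,0,0,0],
  [0,0,0,0],
  [0,0,0,0],
  [0,0.8,0,0],
  [0,1.4,0,0],
  [0,1.6,0,0],
  [0,1.4,0,0],
  [0,0.8,0,0],
  [0,0,0,0],
  [0,0,0,0],
], claw=0.3)

```text
time_s: 7.02
tcp_pos: [0.5971, 0.0823, 0.0207]
ee_rot: [-0.0, 0.805, 0.594, -0.0]
contact_force: [0.0, 0.7, -0.6]
gripper_width: 0.0263
```

Emit:
servo_tool([
  [0,0,0,0],
  [0,0,0,0],
  [0,0,0,0],
  [0,0,0,0],
  [0,0,0,0],
  [0,0,0,0],
  [0,0,0,0],
  [0,0,-0.3,0],
  [0,0,-0.6,0],
  [0,0,-0.8,0],
], claw=0, newtons=3)

```text
time_s: 7.85
tcp_pos: [0.5968, 0.0823, 0.0381]
ee_rot: [-0.0, 0.804, 0.594, -0.0]
contact_force: [0.1, -0.8, 0.2]
gripper_width: 0.0113
```

Emit:
servo_tool([
  [0,0,-0.8,0],
  [0,0,-0.8,0],
  [0,0,-0.8,0],
  [0,0,-0.8,0],
  [0,0,-0.8,0],
  [0,0,-0.8,0],
  [0,0,-0.8,0],
  [0,0,-0.8,0],
  [0,0,0,0],
  [0,0,0,0],
])

```text
time_s: 8.68
tcp_pos: [0.5975, 0.0824, 0.1029]
ee_rot: [0.0, 0.804, 0.594, 0.001]
contact_force: [0.1, -0.8, -0.0]
gripper_width: 0.0118
```

```bash
python3 - <<'E'
from h import *
s=st();print(s["time_s"],s["tcp_pos"],s["contact_force"],s["moment"])
w=shot("wrist");a=shot("scene")
f=cv2.resize(a["f"][180:300,230:350],(420,420),interpolation=cv2.INTER_CUBIC)
cv2.imwrite("pics/w4.png",np.hstack([w["f"][:,140:420],f])[...,::-1])
E
```

```text
8.6833 [0.59745744 0.08239697 0.10285837] [ 0.13906942 -0.78968107 -0.01304562] [ 0.06774605 -0.15445524 -0.01911415]
```

View pics/w4.png

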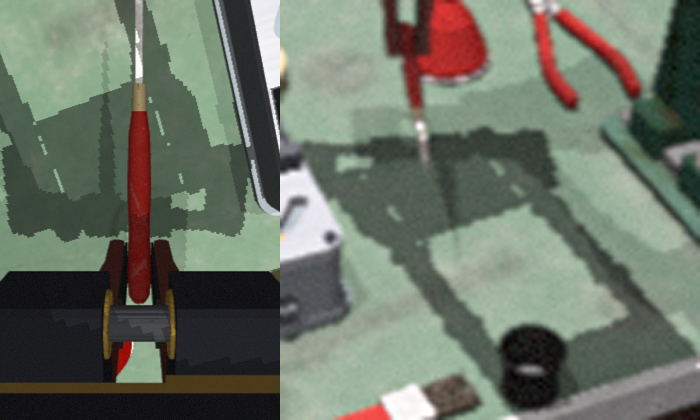

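The handle is held near its end, and its tip shows in the scene view at about (271,227). I get the slope by intersecting that ray with the jaws' vertical plane.

```bash
cat >> h.py <<'E'
def slope(u,v,c=None):
    c=c or shot("scene"); T=T_tool(st()); n=T[:3,0]; o=c["W"][:3,3]
    d=c["W"][:3,:3]@np.array([(u-c["cx"])/c["F"],(v-c["cy"])/c["F"],1])
    p=o+d*(n@(T[:3,3]-o))/(n@d); q=T[:3,:3].T@(p-T[:3,3]); return p.round(4),q.round(4)
E
python3 - <<'E'
from h import *
for p in[(271.4,227),(270,214),(268,197)]:print(slope(*p))
E
```

```text
(array([0.4751, 0.1198, 0.0845]), array([ 0.    , -0.1273,  0.017 ]))
(array([0.5039, 0.1109, 0.0951]), array([ 0.    , -0.0971,  0.0063]))
(array([0.5469, 0.0977, 0.1075]), array([-0.    , -0.0522, -0.006 ]))
```

At 3 N the handle is still level, so friction holds it. I go low and ease the jaws until the tip swings down.

Emit:
servo_tool([
  [0,0,0.8,0],
  [0,0,1.0,0],
  [0,0,1.0,0],
  [0,0,1.0,0],
  [0,0,0.7,0],
  [0,0,0.3,0],
  [0,0,0,0],
  [0,0,0,0],
  [0,0,0,0],
  [0,0,0,0],
])

```text
time_s: 9.77
tcp_pos: [0.5976, 0.0824, 0.055]
ee_rot: [0.0, 0.804, 0.594, 0.001]
contact_force: [-0.5, 0.7, -0.1]
gripper_width: 0.0117
```

Emit:
servo_tool([
  [0,0,0,0],
  [0,0,0,0],
  [0,0,0,0],
  [0,0,0,0],
  [0,0,0,0],
  [0,0,0,0],
  [0,0,0,0],
  [0,0,0,0],
  [0,0,0,0],
  [0,0,0,0],
], claw=0.133)

```text
time_s: 10.6
tcp_pos: [0.5971, 0.0824, 0.0541]
ee_rot: [0.0, 0.804, 0.594, 0.0]
contact_force: [0.2, 0.1, -1.0]
gripper_width: 0.0115
```

```bash
cat > look.py <<'E'
from h import *
import sys,pickle
s=st();print(s["time_s"],s["tcp_pos"],s["contact_force"],s["moment"],s["gripper_width"])
a=shot("scene");pickle.dump(a,open("last.pkl","wb"))
hsv=cv2.cvtColor(a["f"],cv2.COLOR_RGB2HSV)
T=T_tool(s)
# blade tip by light thin pixels: profile of points along the plane
c=proj(a,s["tcp_pos"]);print("tcp px",c)
red=((hsv[...,0]<8)|(hsv[...,0]>172))&(hsv[...,1]>140)&(hsv[...,2]>70)
ys,xs=np.where(red);k=(abs(xs-c[0])<45)&(abs(ys-c[1])<60)
P=np.array([np.r_[x,y,slope(x,y,a)[1]] for x,y in zip(xs[k],ys[k])])
P=P[(P[:,3]<-.015)&(P[:,3]>-.1)&(abs(P[:,4]-.0145)<.12)]
if len(P)>4:
    p=np.polyfit(P[:,3],P[:,4],1);print("n",len(P),"slope deg",np.degrees(np.arctan(-p[0])),"z at y0",p[1],"y range",P[:,3].min(),P[:,3].max())
E
python3 look.py
```

```text
10.6 [0.59713961 0.08236308 0.05414727] [ 0.22822423  0.12613959 -0.95945982] [ 0.03485525 -0.10807724 -0.00567981] 0.011515230251526759
tcp px [265.82009015 203.54138389]
n 80 slope deg -3.6357934025184 z at y0 0.004016666324950002 y range -0.0796 -0.03
```

Emit:
servo_tool([
  [0,0,0,0],
  [0,0,0,0],
  [0,0,0,0],
  [0,0,0,0],
  [0,0,0,0],
  [0,0,0,0],
  [0,0,0,0],
  [0,0,0,0],
  [0,0,0,0],
  [0,0,0,0],
], claw=0.138)

```text
time_s: 11.48
tcp_pos: [0.5971, 0.0824, 0.0541]
ee_rot: [-0.0, 0.804, 0.594, -0.0]
contact_force: [-0.4, 0.1, -0.8]
gripper_width: 0.0119
```

```bash
python3 look.py
```

```text
11.4833 [0.59711903 0.08239318 0.05411031] [-0.44748472  0.13035    -0.75094462] [ 0.03519861 -0.10111066 -0.00037745] 0.011894820381816962
tcp px [265.81146411 203.56186234]
n 63 slope deg -2.880357845676914 z at y0 0.012170014639320992 y range -0.0801 -0.0301
```

```bash
cat >> look.py <<'E'
w=(hsv[...,1]<45)&(hsv[...,2]>110)
ys,xs=np.where(w);k=(abs(xs-c[0]-5)<25)&(ys>c[1]-5)&(ys<c[1]+70)
P=np.array([np.r_[x,y,slope(x,y,a)[1]] for x,y in zip(xs[k],ys[k])])
P=P[(P[:,3]<-.06)&(P[:,3]>-.15)] if len(P) else P
print("blade",P[np.argsort(P[:,1])][::2].round(3).tolist() if len(P)<60 else len(P))
E
python3 look.py
```

```text
11.5333 [0.59713681 0.0823578  0.05415236] [ 0.87488811  0.27772383 -0.44416536] [ 0.08658365 -0.13980423 -0.01250949] 0.01213162071618976
tcp px [265.82264009 203.53973357]
n 67 slope deg -10.506326612996649 z at y0 0.017416937594075567 y range -0.0798 -0.0299
blade 95
```

```bash
python3 - <<'E'
from h import *
import pickle
a=pickle.load(open("last.pkl","rb"))
cv2.imwrite("pics/s5.png",cv2.resize(a["f"][170:270,220:340][...,::-1],None,fx=6,fy=6,interpolation=cv2.INTER_CUBIC))
E
```

```text
(no output)
```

View pics/s5.png

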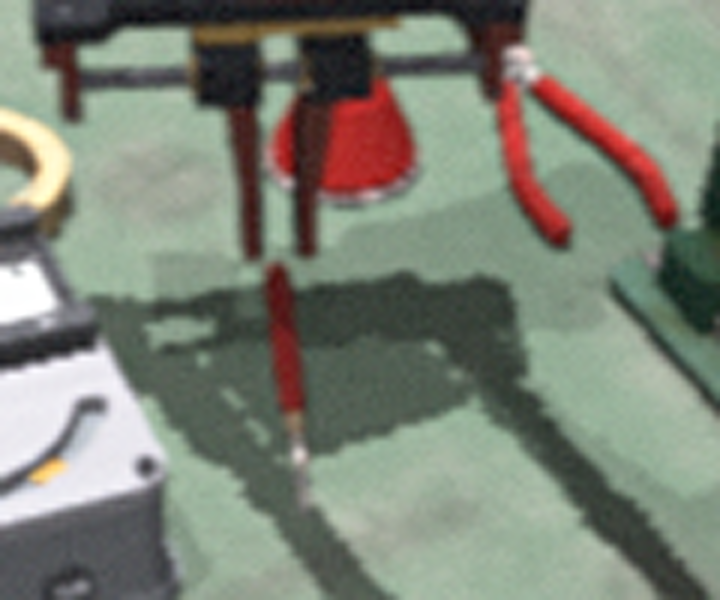

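The graver has slipped straight out of the jaws and lies flat on the table, tail at (266,214) and tip at (270,253). The pads resist swinging more than sliding. New plan: grip it near the tail, press the tip lightly against the box's side wall and swing the gripper up on an arc about the tip. That pivots the handle in the jaws.

```bash
python3 - <<'E'
from h import *
a=shot("scene")
t=ray(a,270.5,253.3,.001);e=ray(a,265.8,214.2,.008)
d=(e-t)[:2];L=np.hypot(*d);ang=np.degrees(np.arctan2(d[1],d[0]));print(t,e,L,ang)
e2=t[:2]+d/L*.1475; m=(e[:2]+e2)/2; g=m-d/L*.024
print(g,go([*g,.021],90+ang))
E
```

```text
[0.48841046 0.11567554 0.001     ] [0.61654775 0.07457434 0.008     ] 0.13456773467511995 -17.784113910060316
[0.59985176 0.07992973] (array([-0.15,  0.33,  3.31]), np.float64(0.012), 'cur ang 72.9')
```

Emit:
servo_tool([
  [0,0,0,0],
  [0,0,0,0],
  [0,0,0.2,0],
  [0,0,0.6,0],
  [0,0,0.8,0],
  [0,0,0.8,0],
  [0,0,0.6,0],
  [0,0,0.3,0],
  [0,0,0,0],
  [0,0,0,0],
], claw=0.3)

```text
time_s: 12.47
tcp_pos: [0.5971, 0.0823, 0.0208]
ee_rot: [-0.0, 0.804, 0.594, -0.0]
contact_force: [0.9, -0.1, -0.1]
gripper_width: 0.0263
```

Emit:
servo_tool([
  [0,0,0,0],
  [0,0,0,0],
  [0,0,0,0],
  [0,0,0,0],
  [0,0,0,0],
  [0,0,0,0],
  [0,0,-0.3,0],
  [0,0,-1,0],
  [0,0,-1.2,0],
  [0,0,-0.5,0],
], claw=0, newtons=8)

```text
time_s: 13.3
tcp_pos: [0.5981, 0.0825, 0.0541]
ee_rot: [0.001, 0.804, 0.594, 0.001]
contact_force: [0.6, -0.4, 0.6]
gripper_width: 0.0113
```

```bash
python3 - <<'E'
from h import *
s=st();print(s["time_s"],s["tcp_pos"],s["gripper_width"],s["contact_force"])
rows([.53,.038,.052],0,10)
E
```

```text
13.3 [0.59814575 0.0824536  0.054062  ] 0.011297167393937844 [ 0.59476044 -0.35085437  0.56775266]
[[-0.63,-0.52,0.02,0.127],[-0.69,-0.44,0.02,0.127],[-0.74,-0.35,0.02,0.127],[-0.77,-0.25,0.02,0.127],[-0.8,-0.15,0.02,0.127],[-0.81,-0.05,0.02,0.127],[-0.81,0.06,0.02,0.127],[-0.8,0.16,0.02,0.127],[-0.77,0.26,0.02,0.127],[-0.73,0.35,0.02,0.127]]
```

Emit:
servo_tool([
  [-0.63,-0.52,0,0.125],
  [-0.69,-0.44,0,0.125],
  [-0.74,-0.35,0,0.125],
  [-0.77,-0.25,0,0.125],
  [-0.8,-0.15,0,0.125],
  [-0.81,-0.05,0,0.125],
  [-0.81,0.06,0,0.125],
  [-0.8,0.16,0,0.125],
  [-0.77,0.26,0,0.125],
  [-0.73,0.35,0,0.125],
])

```text
time_s: 14.13
tcp_pos: [0.5296, 0.037, 0.0524]
ee_rot: [0.0, 1.0, 0.008, 0.001]
contact_force: [-0.3, -0.7, -1.0]
gripper_width: 0.0116
```

Emit:
servo_tool([
  [0,0,0,0.02],
  [0,0,0.3,0],
  [0,0,0.3,0],
  [0,0,0,0],
  [0,-0.4,0,0],
  [0,-0.4,0,0],
  [0,-0.2,0,0],
  [0,0,0,0],
  [0,0,0,0],
  [0,0,0,0],
])

```text
time_s: 14.97
tcp_pos: [0.5294, 0.0473, 0.0452]
ee_rot: [0.0, 1.0, 0.001, 0.0]
contact_force: [-0.0, -0.6, -0.2]
gripper_width: 0.0109
```

```bash
python3 - <<'E'
from h import *
s=st();print(s["time_s"],s["tcp_pos"],s["gripper_width"],s["contact_force"],s["moment"],s["qpos"].round(2),go(s["tcp_pos"],0))
E
```

```text
14.9667 [0.52940974 0.04731658 0.04516036] 0.010861941926715689 [-0.01065442 -0.59660385 -0.17492041] [-0.0347076  -0.05114718  0.04716828] [ 0.03 -0.04  1.71 -0.    1.47  0.02] (array([0., 0., 0.]), np.float64(0.002), 'cur ang 0.1')
```

Emit:
servo_tool([
  [0,-0.1,0,0],
  [0,-0.1,0,0],
  [0,-0.1,0,0],
  [0,-0.1,0,0],
  [0,-0.1,0,0],
  [0,0,0,0],
  [0,0,0,0],
  [0,0,0,0],
  [0,0,0,0],
  [0,0,0,0],
])

```text
time_s: 15.8
tcp_pos: [0.5294, 0.052, 0.0451]
ee_rot: [0.0, 1.0, 0.001, 0.0]
contact_force: [0.2, -4.5, 0.2]
gripper_width: 0.0116
```

Emit:
servo_tool([
  [0,-0.04,-0.53,0],
  [0,-0.06,-0.53,0],
  [0,-0.08,-0.53,0],
  [0,-0.1,-0.53,0],
  [0,-0.12,-0.52,0],
  [0,-0.14,-0.52,0],
  [0,-0.16,-0.51,0],
  [0,-0.18,-0.5,0],
  [0,-0.2,-0.49,0],
  [0,-0.22,-0.48,0],
])

```text
time_s: 16.63
tcp_pos: [0.5293, 0.0657, 0.097]
ee_rot: [-0.0, 1.0, 0.001, 0.0]
contact_force: [-0.1, -1.2, 0.4]
gripper_width: 0.0113
```

```bash
python3 - <<'E'
from h import *
s=st();print(s["time_s"],s["tcp_pos"],s["gripper_width"],s["contact_force"],s["moment"])
a=shot("scene");w=shot("wrist")
c=proj(a,[.53,.11,.05]).astype(int);print(c)
f=cv2.resize(a["f"][c[1]-50:c[1]+50,c[0]-50:c[0]+50],(420,420),interpolation=cv2.INTER_CUBIC)
cv2.imwrite("pics/w6.png",np.hstack([w["f"][:,120:440],f])[...,::-1])
E
```

```text
16.6333 [0.52933963 0.06574296 0.09703754] 0.011315177449718222 [-0.12549531 -1.20302173  0.41484183] [-0.28172565 -0.06935153 -0.03040245]
[265 224]
```

View pics/w6.png

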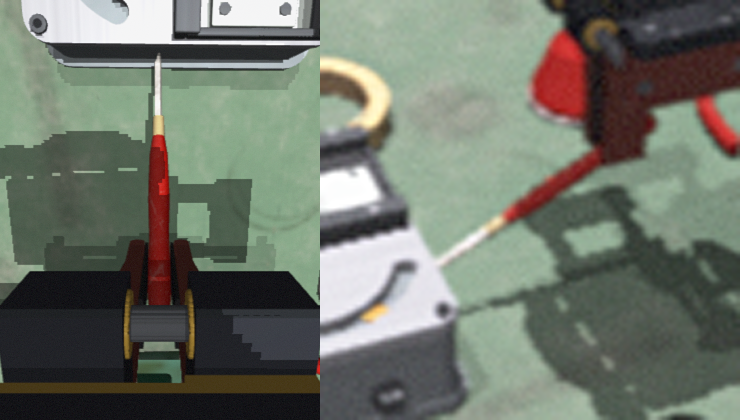

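The graver now slopes tip-down by about 25°, with its tip on the box wall at wrist pixel (277,55). I continue the arc.

Emit:
servo_tool([
  [0,-0.27,-0.42,0],
  [0,-0.27,-0.42,0],
  [0,-0.28,-0.41,0],
  [0,-0.29,-0.4,0],
  [0,-0.3,-0.39,0],
  [0,-0.31,-0.38,0],
  [0,-0.32,-0.37,0],
  [0,-0.33,-0.36,0],
  [0,-0.33,-0.35,0],
  [0,-0.34,-0.34,0],
])

```text
time_s: 17.57
tcp_pos: [0.5292, 0.0962, 0.1351]
ee_rot: [-0.0, 1.0, 0.001, -0.0]
contact_force: [0.5, -0.4, -1.0]
gripper_width: 0.0119
```

```bash
python3 - <<'E'
from h import *
s=st();print(s["time_s"],s["tcp_pos"],s["gripper_width"],s["contact_force"],s["moment"])
w=shot("wrist");f=w["f"][:200,180:380];np.save("wf.npy",w["f"])
hsv=cv2.cvtColor(w["f"],cv2.COLOR_RGB2HSV)
red=((hsv[...,0]<8)|(hsv[...,0]>172))&(hsv[...,1]>140)&(hsv[...,2]>60)
ys,xs=np.where(red[:300,230:330]);print("red v",ys.min(),xs[ys==ys.min()]+230)
# ferrule colour
for v in range(max(ys.min()-130,0),ys.min()+4,6):
    print(v,[tuple(x) for x in w["f"][v,268:288:4].tolist()])
E
```

```text
17.5667 [0.52918067 0.09623555 0.13511317] 0.011910961225188461 [ 0.50404459 -0.42912852 -1.01216743] [-0.11282862 -0.07299992 -0.03644238]
red v 161 [279 280]
31 [(239, 239, 240), (239, 239, 240), (239, 239, 240), (239, 239, 240), (239, 240, 240)]
37 [(239, 239, 240), (239, 240, 240), (239, 239, 240), (239, 239, 240), (238, 239, 240)]
43 [(239, 239, 239), (238, 239, 240), (239, 239, 239), (239, 239, 240), (239, 239, 239)]
49 [(238, 239, 240), (239, 239, 240), (239, 239, 240), (238, 239, 240), (238, 239, 239)]
55 [(239, 239, 240), (239, 239, 240), (240, 240, 241), (239, 239, 240), (239, 240, 240)]
61 [(239, 239, 240), (240, 240, 241), (239, 239, 240), (239, 240, 240), (239, 239, 240)]
67 [(239, 239, 241), (239, 239, 240), (239, 239, 240), (239, 239, 240), (239, 239, 241)]
73 [(239, 239, 240), (240, 239, 240), (239, 239, 240), (238, 239, 240), (239, 238, 240)]
79 [(240, 240, 241), (240, 239, 241), (239, 239, 240), (239, 239, 240), (238, 239, 240)]
85 [(239, 240, 240), (239, 239, 240), (239, 239, 240), (240, 240, 241), (239, 239, 240)]
91 [(239, 239, 240), (239, 240, 240), (239, 239, 2
[... 357 characters left out ...]
9, 144), (182, 192, 197)]
121 [(114, 138, 113), (60, 73, 61), (136, 136, 128), (165, 160, 155), (115, 141, 115)]
127 [(118, 142, 119), (54, 66, 52), (157, 163, 149), (163, 159, 153), (112, 137, 113)]
133 [(136, 165, 137), (75, 91, 74), (158, 168, 153), (166, 162, 155), (130, 158, 131)]
139 [(129, 159, 131), (72, 89, 73), (179, 187, 172), (182, 176, 171), (131, 160, 131)]
145 [(97, 116, 98), (79, 95, 79), (177, 185, 170), (174, 169, 164), (131, 160, 131)]
151 [(77, 93, 78), (73, 89, 73), (156, 138, 97), (185, 166, 116), (131, 150, 121)]
157 [(74, 89, 74), (74, 90, 74), (159, 141, 99), (191, 170, 122), (116, 123, 99)]
163 [(77, 90, 76), (76, 92, 75), (92, 20, 13), (142, 27, 23), (105, 98, 78)]
```

```bash
cat >> h.py <<'E'
def tipfit(c,tip,hf,z0=.0145,off=.003):
    """slope s and grip-to-tip length r from wrist pixels of tip and handle front"""
    from scipy.optimize import least_squares
    T=T_tool(st())
    def pt(s,d,o=0): return T[:3,:3]@np.array([0,-d*np.cos(s)-o*np.sin(s),z0+d*np.sin(s)-o*np.cos(s)])+T[:3,3]
    f=lambda q:[proj(c,pt(q[0],q[1]))[1]-tip,proj(c,pt(q[0],q[1]-.0525,off))[1]-hf]
    r=least_squares(f,[.7,.12],x_scale=[.1,.01]); return np.degrees(r.x[0]),r.x[1],pt(*r.x),r.cost
E
python3 - <<'E'
from h import *
w=shot("wrist")
for tip in(111,113,115):
  for off in(.002,.005):print(tip,off,tipfit(w,tip,161,off=off))
E
```

```text
111 0.002 (np.float64(51.44722687112278), np.float64(0.12338106025957286), array([0.529288  , 0.17340176, 0.02459979]), np.float64(4.0389678347315804e-27))
111 0.005 (np.float64(49.65172848553791), np.float64(0.11846742687108064), array([0.52928432, 0.17320194, 0.03080113]), np.float64(0.0))
113 0.002 (np.float64(52.82823587685708), np.float64(0.12511789976134385), array([0.52929388, 0.17210547, 0.02138977]), np.float64(8.582806648804608e-27))
113 0.005 (np.float64(51.01039300964281), np.float64(0.11988103997013104), array([0.52928991, 0.17193089, 0.02790833]), np.float64(5.048709793414476e-28))
115 0.002 (np.float64(54.21450566268578), np.float64(0.1269975706448059), array([0.52929994, 0.1707727 , 0.01806439]), np.float64(4.564033653246686e-26))
115 0.005 (np.float64(52.37530260322879), np.float64(0.12141173604333), array([0.52929565, 0.17062638, 0.02492492]), np.float64(1.1713006720721583e-26))
```

Emit:
servo_tool([
  [0,0,0,0],
  [0,0,0,0],
  [0,0,0,0],
  [0,0.3,0,0],
  [0,0.5,-0.5,0],
  [0,0.4,-1,0],
  [0,0,-1.5,0],
  [0,0,-1.5,0],
  [0,0,-1,0],
  [0,0,-0.5,0],
], newtons=60)

```text
time_s: 18.5
tcp_pos: [0.53, 0.0833, 0.1977]
ee_rot: [-0.0, 1.0, 0.001, 0.002]
contact_force: [0.4, -0.1, 0.2]
gripper_width: 0.01
```

```bash
python3 - <<'E'
from h import *
s=st();print(s["time_s"],s["tcp_pos"],s["gripper_width"])
th=np.radians(-55);A=np.array([.5315,.2355]);t=A+.052*np.array([-np.cos(th),np.sin(th)]);h=-np.array([np.sin(th),np.cos(th)])
a=np.degrees(np.arctan2(h[1],h[0]));p=t+.076*h;print(t,p,a+90)
rows([*p,.19],a+90,10)
E
```

```text
18.5 [0.53003472 0.08329978 0.19774594] 0.010000774029406542
[0.50167403 0.19290409] [0.56392958 0.14931228] 54.99999999999999
[[0.34,-0.66,0.08,-0.096],[0.4,-0.62,0.08,-0.096],[0.46,-0.58,0.08,-0.096],[0.51,-0.54,0.08,-0.096],[0.56,-0.48,0.08,-0.096],[0.61,-0.43,0.08,-0.096],[0.64,-0.37,0.08,-0.096],[0.68,-0.31,0.08,-0.096],[0.7,-0.24,0.08,-0.096],[0.72,-0.17,0.08,-0.096]]
```

Emit:
servo_tool([
  [0.34,-0.66,0.08,-0.096],
  [0.4,-0.62,0.08,-0.096],
  [0.46,-0.58,0.08,-0.096],
  [0.51,-0.54,0.08,-0.096],
  [0.56,-0.48,0.08,-0.096],
  [0.61,-0.43,0.08,-0.096],
  [0.64,-0.37,0.08,-0.096],
  [0.68,-0.31,0.08,-0.096],
  [0.7,-0.24,0.08,-0.096],
  [0.72,-0.17,0.08,-0.096],
])

```text
time_s: 19.33
tcp_pos: [0.5631, 0.1498, 0.1867]
ee_rot: [-0.0, 0.885, 0.465, -0.0]
contact_force: [0.3, -0.0, -0.6]
gripper_width: 0.0099
```

Emit:
servo_tool([
  [0,0,0.3,0],
  [0,0,0.4,0],
  [0,0,0.3,0],
  [0,0,0,0],
  [0,0,0,0],
  [0,0,0,0],
  [0,0,0,0],
  [0,0,0,0],
  [0,0,0,0],
  [0,0,0,0],
])

```text
time_s: 20.17
tcp_pos: [0.5631, 0.1496, 0.1771]
ee_rot: [0.0, 0.887, 0.463, 0.0]
contact_force: [-0.4, 0.7, 0.4]
gripper_width: 0.0099
```

```bash
python3 - <<'E'
from h import *
import pickle
s=st();print(s["time_s"],s["tcp_pos"],s["gripper_width"],go(s["tcp_pos"],55))
w=shot("wrist");pickle.dump((w,T_tool(s)),open("w7.pkl","wb"))
f=w["f"][50:200,180:380]
cv2.imwrite("pics/w7.png",cv2.resize(f[...,::-1],None,fx=4,fy=4,interpolation=cv2.INTER_CUBIC))
E
```

```text
20.1667 [0.56308417 0.14962582 0.17708193] 0.009907749082263259 (array([0., 0., 0.]), np.float64(0.002), 'cur ang 55.1')
```

View pics/w7.png

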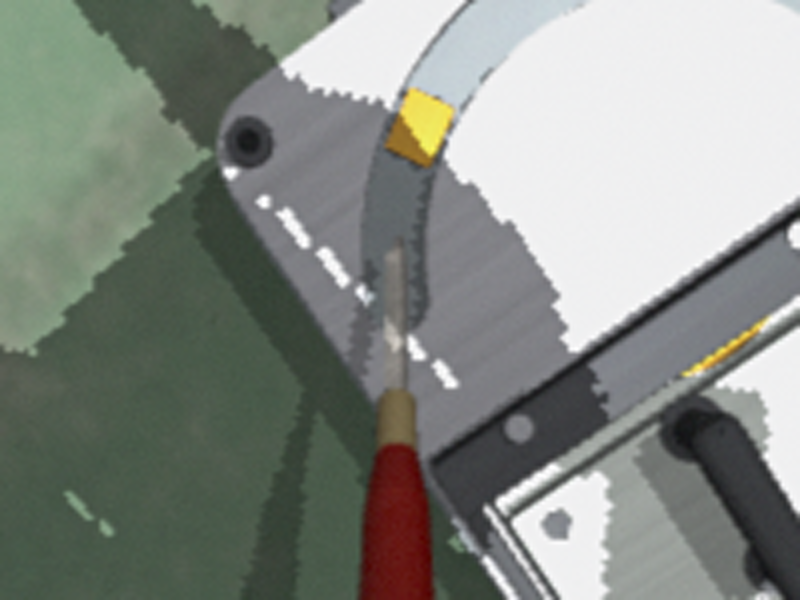

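The tip at crop (397,240) is centred over the slot between its lathe-side end at (405,320) and the lug's rear edge at (413,160). Descending.

Emit:
servo_tool([
  [0,0,0.4,0],
  [0,0,0.4,0],
  [0,0,0.4,0],
  [0,0,0.3,0],
  [0,0,0.2,0],
  [0,0,0.1,0],
  [0,0,0,0],
  [0,0,0,0],
  [0,0,0,0],
  [0,0,0,0],
])

```text
time_s: 21.05
tcp_pos: [0.5632, 0.1496, 0.1592]
ee_rot: [0.0, 0.887, 0.463, 0.0]
contact_force: [-0.1, 0.7, -0.4]
gripper_width: 0.0103
```

Emit:
servo_tool([
  [0,0,0.05,0],
  [0,0,0.05,0],
  [0,0,0.05,0],
  [0,0,0.05,0],
  [0,0,0.05,0],
  [0,0,0.05,0],
  [0,0,0,0],
  [0,0,0,0],
  [0,0,0,0],
  [0,0,0,0],
])

```text
time_s: 21.88
tcp_pos: [0.5631, 0.1496, 0.156]
ee_rot: [0.0, 0.887, 0.463, 0.0]
contact_force: [0.5, 0.7, -0.9]
gripper_width: 0.0097
```

```bash
python3 - <<'E'
from h import *
for i in range(2):
    s=st();print(s["time_s"],s["tcp_pos"].round(4),s["contact_force"].round(2),s["moment"].round(3))
    w=shot("wrist")
np.save("wf.npy",w["f"])
for v in range(80,130,4): print(v,[int(x) for x in w["f"][v,268:292:2].mean(1)])
E
```

```text
21.8833 [0.5631 0.1496 0.156 ] [ 0.47  0.67 -0.92] [ 0.077 -0.161 -0.027]
21.9333 [0.563  0.1497 0.156 ] [ 0.57  0.61 -0.46] [ 0.029 -0.079 -0.005]
80 [127, 132, 134, 116, 85, 101, 100, 99, 169, 189, 187, 188]
84 [131, 129, 128, 97, 76, 83, 100, 101, 100, 119, 191, 121]
88 [129, 129, 99, 103, 106, 105, 107, 88, 60, 80, 79, 91]
92 [131, 132, 97, 103, 101, 102, 103, 100, 105, 102, 76, 124]
96 [127, 110, 103, 101, 100, 102, 103, 103, 106, 85, 87, 131]
100 [131, 109, 104, 102, 101, 102, 102, 103, 100, 76, 120, 129]
104 [130, 103, 102, 100, 101, 102, 102, 102, 98, 79, 125, 129]
108 [130, 104, 101, 101, 100, 100, 98, 103, 85, 74, 129, 128]
112 [128, 102, 102, 102, 102, 115, 98, 103, 85, 82, 131, 133]
116 [126, 104, 101, 77, 99, 117, 100, 96, 75, 72, 131, 130]
120 [130, 100, 87, 78, 96, 115, 99, 99, 74, 75, 121, 131]
124 [124, 157, 188, 77, 100, 115, 105, 98, 99, 75, 117, 131]
128 [130, 126, 93, 79, 96, 110, 111, 97, 98, 76, 128, 132]
```

Emit:
servo_tool([
  [0,0,0.04,0],
  [0,0,0.04,0],
  [0,0,0.04,0],
  [0,0,0.04,0],
  [0,0,0.04,0],
  [0,0,0,0],
  [0,0,0,0],
  [0,0,0,0],
  [0,0,0,0],
  [0,0,0,0],
])

```text
time_s: 22.82
tcp_pos: [0.5631, 0.1496, 0.1541]
ee_rot: [0.0, 0.887, 0.463, 0.0]
contact_force: [0.1, -0.2, 1.3]
gripper_width: 0.0095
```

Emit:
servo_tool([
  [0,0,0.04,0],
  [0,0,0.04,0],
  [0,0,0.04,0],
  [0,0,0.04,0],
  [0,0,0.04,0],
  [0,0,0,0],
  [0,0,0,0],
  [0,0,0,0],
  [0,0,0,0],
  [0,0,0,0],
])

```text
time_s: 23.65
tcp_pos: [0.5631, 0.1497, 0.152]
ee_rot: [0.0, 0.887, 0.463, 0.0]
contact_force: [1.5, -1.1, 2.9]
gripper_width: 0.0097
```

The floor is found with the TCP at about 0.1545 (0.152 gives 2.9 N). Pushing along the arc is a rigid rotation about the lock axis, so every row is the same tool-frame step.

Emit:
servo_tool([
  [-0.223,-0.16,0,0.03],
  [-0.223,-0.16,0,0.03],
  [-0.223,-0.16,0,0.03],
  [-0.223,-0.16,0,0.03],
  [-0.223,-0.16,0,0.03],
  [-0.223,-0.16,0,0.03],
  [-0.223,-0.16,0,0.03],
  [-0.223,-0.16,0,0.03],
  [-0.223,-0.16,0,0.03],
  [-0.223,-0.16,0,0.03],
])

```text
time_s: 24.48
tcp_pos: [0.5366, 0.1435, 0.1525]
ee_rot: [0.001, 0.946, 0.324, 0.001]
contact_force: [2.3, -4.5, 5.4]
gripper_width: 0.01
```

```bash
cat > chk.py <<'E'
from h import *
import pickle
F=[];
for i in range(3):
    s=st();F.append(s["contact_force"]);w=shot("wrist")
f=np.mean(F,0);T=T_tool(s);A=np.array([.5315,.2355,0]);q=T[:3,:3].T@(A-T[:3,3])
a=np.degrees(np.arctan2(T[1,0],T[0,0]))
print(s["time_s"],"tcp",s["tcp_pos"].round(4),"ang",a.round(1),"A in tool",q[:2].round(4),"F tool",(T[:3,:3].T@f).round(2),"grip",s["gripper_width"])
hsv=cv2.cvtColor(w["f"],cv2.COLOR_RGB2HSV)
m=(hsv[...,0]>18)&(hsv[...,0]<32)&(hsv[...,1]>120)&(hsv[...,2]>80)
n,l,k,ce=cv2.connectedComponentsWithStats(m.astype(np.uint8))
for i in range(1,n):
    if k[i,4]>25:
        p=ray(w,*ce[i],.0485);d=(p-A)[:2];print("brass",k[i],ce[i].round(1),"ang %.1f rad %.4f"%(np.degrees(np.arctan2(d[1],-d[0])),np.hypot(*d)))
red=((hsv[...,0]<8)|(hsv[...,0]>172))&(hsv[...,1]>140)&(hsv[...,2]>50)
ys,xs=np.where(red[100:300,255:305]);print("handle front v",ys.min()+100)
t=T[:3,3]-.076*T[:3,1];d=t-A;print("tip est ang %.1f rad %.4f"%(np.degrees(np.arctan2(d[1],-d[0])),np.hypot(*d[:2])))
pickle.dump(w,open("last.pkl","wb"))
E
python3 chk.py
```

```text
24.5833 tcp [0.5365 0.1436 0.1526] ang 37.9 A in tool [ 0.0524 -0.0758] F tool [-0.32  4.23 -4.76] grip 0.01014068813331239
brass [272  90  15  19 231] [278.5  99.3] ang -29.3 rad 0.0525
brass [247 295   7  64 305] [249.7 327.6] ang -104.1 rad 0.1876
brass [306 303   5  56 228] [307.9 330.9] ang -118.9 rad 0.1770
handle front v 160
tip est ang -37.4 rad 0.0525
```

Emit:
servo_tool([
  [-0.223,-0.16,-0.01,0.03],
  [-0.223,-0.16,-0.01,0.03],
  [-0.223,-0.16,-0.01,0.03],
  [-0.223,-0.16,0,0.03],
  [-0.223,-0.16,0,0.03],
  [-0.223,-0.16,0,0.03],
  [-0.223,-0.16,0,0.03],
  [-0.223,-0.16,0,0.03],
  [-0.223,-0.16,0,0.03],
  [-0.223,-0.16,0,0.03],
])

```text
time_s: 25.47
tcp_pos: [0.5097, 0.1455, 0.1534]
ee_rot: [0.001, 0.984, 0.179, 0.001]
contact_force: [2.3, -7.0, 8.5]
gripper_width: 0.0099
```

```bash
python3 chk.py
```

```text
25.5667 tcp [0.5093 0.146  0.153 ] ang 20.7 A in tool [ 0.0524 -0.0761] F tool [-0.56  5.35 -6.13] grip 0.010249936673901481
brass [271  92  15  19 237] [278. 101.] ang -13.5 rad 0.0526
brass [247 295   7  64 295] [249.7 328.3] ang -87.0 rad 0.1885
brass [306 295   5  64 261] [307.9 328.6] ang -101.7 rad 0.1751
handle front v 161
tip est ang -20.6 rad 0.0524
```

Emit:
servo_tool([
  [-0.223,-0.16,-0.02,0.03],
  [-0.223,-0.16,-0.02,0.03],
  [-0.223,-0.16,-0.02,0.03],
  [-0.223,-0.16,-0.02,0.03],
  [-0.223,-0.16,0,0.03],
  [-0.223,-0.16,0,0.03],
  [-0.223,-0.16,0,0.03],
  [-0.223,-0.16,0,0.03],
  [-0.223,-0.16,0,0.03],
  [-0.223,-0.16,0,0.03],
])

```text
time_s: 26.45
tcp_pos: [0.4839, 0.1561, 0.1536]
ee_rot: [0.001, 1.0, 0.03, 0.0]
contact_force: [-0.1, -6.5, 7.5]
gripper_width: 0.0101
```

```bash
python3 chk.py
```

```text
26.55 tcp [0.4836 0.1567 0.1534] ang 3.5 A in tool [ 0.0528 -0.0759] F tool [-0.49  5.24 -6.15] grip 0.010146967267692441
brass [255  18   4  33  56] [256.5  33.2] ang 33.2 rad 0.0834
brass [271  93  15  18 227] [278.3 101.5] ang 3.7 rad 0.0527
brass [247 295   7  64 269] [249.7 327.2] ang -69.6 rad 0.1876
brass [305 295   6  64 261] [307.8 327.7] ang -84.3 rad 0.1742
handle front v 161
tip est ang -3.2 rad 0.0527
```

Emit:
servo_tool([
  [-0.22,-0.16,-0.01,0.03],
  [-0.22,-0.16,-0.01,0.03],
  [-0.22,-0.16,-0.01,0.03],
  [-0.22,-0.16,-0.01,0.03],
  [-0.22,-0.16,0,0.03],
  [-0.22,-0.16,0,0.03],
  [-0.22,-0.16,0,0.03],
  [-0.22,-0.16,0,0.03],
  [-0.22,-0.16,0,0.03],
  [-0.22,-0.16,0,0.03],
])

```text
time_s: 27.43
tcp_pos: [0.4626, 0.1739, 0.1537]
ee_rot: [0.001, 0.993, -0.119, -0.001]
contact_force: [-1.1, -6.3, 6.6]
gripper_width: 0.01
```

```bash
python3 chk.py
```

```text
27.5333 tcp [0.4625 0.1745 0.1534] ang -13.6 A in tool [ 0.0529 -0.0757] F tool [ 0.13  4.65 -5.27] grip 0.00973477321357731
brass [236  54   9  32  59] [239.9  69.1] ang 33.3 rad 0.0835
brass [272  93  15  19 236] [278.7 101.7] ang 21.2 rad 0.0527
brass [247 295   6  64 259] [249.6 328.4] ang -52.4 rad 0.1884
brass [305 295   7  64 273] [307.9 327.9] ang -67.1 rad 0.1740
handle front v 161
tip est ang 14.1 rad 0.0527
```

Emit:
servo_tool([
  [-0.22,-0.16,-0.01,0.03],
  [-0.22,-0.16,-0.01,0.03],
  [-0.22,-0.16,-0.01,0.03],
  [-0.22,-0.16,0,0.03],
  [-0.22,-0.16,0,0.03],
  [-0.22,-0.16,0,0.03],
  [-0.22,-0.16,0,0.03],
  [-0.22,-0.16,0,0.03],
  [-0.22,-0.16,0,0.03],
  [-0.22,-0.16,0,0.03],
])

```text
time_s: 28.42
tcp_pos: [0.4477, 0.1971, 0.1537]
ee_rot: [0.001, 0.964, -0.266, -0.001]
contact_force: [-3.9, -5.9, 6.1]
gripper_width: 0.0103
```

```bash
python3 chk.py
```

```text
28.5167 tcp [0.4477 0.1976 0.1535] ang -30.8 A in tool [ 0.0528 -0.0757] F tool [ 0.11  5.53 -5.43] grip 0.00982888840559549
brass [226  93  14  23  37] [232.6 104.3] ang 34.5 rad 0.0846
brass [272  93  15  19 233] [279.1 101.8] ang 38.5 rad 0.0525
brass [247 295   6  64 259] [249.6 328.4] ang -35.2 rad 0.1883
brass [305 295   7  64 289] [307.8 328.2] ang -49.9 rad 0.1741
handle front v 161
tip est ang 31.4 rad 0.0526
```

Emit:
servo_tool([
  [-0.22,-0.16,0,0.03],
  [-0.22,-0.16,0,0.03],
  [-0.22,-0.16,0,0.03],
  [-0.22,-0.16,0,0.03],
  [-0.22,-0.16,0,0.03],
  [-0.22,-0.16,0,0.03],
  [-0.22,-0.16,0,0.03],
  [-0.15,-0.11,0,0.02],
  [-0.11,-0.08,0,0.015],
  [-0.11,-0.08,0,0.015],
])

```text
time_s: 29.4
tcp_pos: [0.4408, 0.22, 0.1536]
ee_rot: [0.001, 0.922, -0.388, -0.001]
contact_force: [-5.1, -4.6, 6.5]
gripper_width: 0.0099
```

```bash
python3 chk.py
```

```text
29.5 tcp [0.4409 0.2202 0.1535] ang -45.7 A in tool [ 0.0526 -0.0758] F tool [-0.09  5.81 -5.75] grip 0.009976887110200207
brass [272  93  15  19 233] [279.2 101.9] ang 53.4 rad 0.0524
brass [247 292   7  67 261] [249.7 325. ] ang -20.0 rad 0.1852
brass [305 292   7  67 298] [307.8 325.9] ang -34.9 rad 0.1720
handle front v 161
tip est ang 46.2 rad 0.0523
```

Emit:
servo_tool([
  [-0.11,-0.08,0,0.015],
  [-0.11,-0.08,0,0.015],
  [-0.075,-0.053,0,0.01],
  [-0.075,-0.053,0,0.01],
  [0,0,0,0],
  [0,0,0,0],
  [0,0,0,0],
  [0,0,0,0],
  [0,0,0,0],
  [0,0,0,0],
])

```text
time_s: 30.38
tcp_pos: [0.4403, 0.2246, 0.1535]
ee_rot: [0.001, 0.912, -0.411, -0.001]
contact_force: [-4.0, -3.6, 6.5]
gripper_width: 0.0101
```

```bash
python3 chk.py
```

```text
30.4833 tcp [0.4403 0.2246 0.1535] ang -48.5 A in tool [ 0.0525 -0.0759] F tool [-0.19  6.   -6.  ] grip 0.009770033288961725
brass [272  93  15  19 230] [278.9 102.3] ang 55.9 rad 0.0525
brass [304 292   8  67 311] [307.7 324.2] ang -32.0 rad 0.1705
brass [247 295   6  64 263] [249.5 326.3] ang -17.3 rad 0.1866
handle front v 161
tip est ang 49.0 rad 0.0522
```

Emit:
servo_tool([
  [-0.055,-0.04,0,0.007],
  [-0.055,-0.04,0,0.007],
  [-0.055,-0.04,0,0.007],
  [0,0,0,0],
  [0,0,0,0],
  [0,0,0,0],
  [0,0,0,0],
  [0,0,0,0],
  [0,0,0,0],
  [0,0,0,0],
])

```text
time_s: 31.37
tcp_pos: [0.4399, 0.2264, 0.1538]
ee_rot: [0.001, 0.907, -0.42, -0.001]
contact_force: [-5.6, -3.9, 7.9]
gripper_width: 0.0105
```

```bash
python3 chk.py
```

```text
31.4667 tcp [0.4399 0.2264 0.1538] ang -49.7 A in tool [ 0.0525 -0.0763] F tool [ 0.2   7.86 -8.3 ] grip 0.010106485861223147
brass [272  95  15  18 231] [278.8 103.4] ang 56.0 rad 0.0524
brass [304 292   8  67 303] [307.7 325. ] ang -30.9 rad 0.1718
brass [247 295   7  64 255] [249.7 325.3] ang -16.1 rad 0.1861
handle front v 162
tip est ang 50.0 rad 0.0523
```

The lug stopped at 56.0° and the force rose, so it is at its stop. I withdraw along the graver's axis and carry it to the open worktop.

Emit:
servo_tool([
  [0,0.15,-0.15,0],
  [0,0.2,-0.25,0],
  [0,0.3,-0.4,0],
  [0,0.2,-0.6,0],
  [0,0,-0.8,0],
  [0,0,-1,0],
  [0,0,-1,0],
  [0,0,-0.7,0],
  [0,0,0,0],
  [0,0,0,0],
])

```text
time_s: 32.35
tcp_pos: [0.4349, 0.2214, 0.2035]
ee_rot: [-0.001, 0.907, -0.421, 0.0]
contact_force: [0.0, -0.6, -0.7]
gripper_width: 0.0101
```

```bash
python3 chk.py; python3 -c "
from h import *
rows([.51,.064,.195],0,10)"
```

```text
32.45 tcp [0.4345 0.2212 0.2023] ang -49.8 A in tool [ 0.0518 -0.0835] F tool [ 0.31 -0.07  0.61] grip 0.010223150212020332
brass [272  90  13  16 160] [278.   97.3] ang 56.0 rad 0.0525
brass [305 292   7  67 313] [307.7 324.3] ang -33.9 rad 0.2089
brass [247 295   7  64 251] [249.6 326.5] ang -19.3 rad 0.2249
handle front v 161
tip est ang 41.7 rad 0.0522
[[1.69,0.44,0.07,-0.087],[1.64,0.58,0.07,-0.087],[1.59,0.72,0.07,-0.087],[1.52,0.86,0.07,-0.087],[1.44,0.99,0.07,-0.087],[1.35,1.11,0.07,-0.087],[1.25,1.22,0.07,-0.087],[1.14,1.32,0.07,-0.087],[1.02,1.42,0.07,-0.087],[0.89,1.5,0.07,-0.087]]
```

Lug stays at 56.0°. Carrying the graver to the right.

Emit:
servo_tool([
  [1.69,0.44,0,-0.087],
  [1.64,0.58,0,-0.087],
  [1.59,0.72,0.05,-0.087],
  [1.52,0.86,0.05,-0.087],
  [1.44,0.99,0.05,-0.087],
  [1.35,1.11,0.1,-0.087],
  [1.25,1.22,0.1,-0.087],
  [1.14,1.32,0.1,-0.087],
  [1.02,1.42,0.1,-0.087],
  [0.89,1.5,0.1,-0.087],
])

```text
time_s: 33.33
tcp_pos: [0.5104, 0.0631, 0.1954]
ee_rot: [0.0, 1.0, 0.003, -0.001]
contact_force: [1.2, -0.3, -0.3]
gripper_width: 0.0097
```

Emit:
servo_tool([
  [0,0,1,0],
  [0,0,1.5,0],
  [0,0,1.5,0],
  [0,0,1.5,0],
  [0,0,1,0],
  [0,0,0.7,0],
  [0,0,0.3,0],
  [0,0,0,0],
  [0,0,0,0],
  [0,0,0,0],
])

```text
time_s: 34.17
tcp_pos: [0.5108, 0.0641, 0.1223]
ee_rot: [-0.0, 1.0, 0.0, 0.001]
contact_force: [-0.2, 0.0, 0.0]
gripper_width: 0.01
```

```bash
python3 -c "
from h import *
s=st();print(s['time_s'],s['tcp_pos'],s['contact_force'],go([.51,.064,.107],0))"
```

```text
34.1667 [0.51084378 0.06407281 0.12226341] [-0.23963229  0.01233896  0.01554693] (array([-0.09,  0.01,  1.53]), np.float64(0.001), 'cur ang 0.0')
```

Emit:
servo_tool([
  [0,0,0.5,0],
  [0,0,0.5,0],
  [0,0,0.5,0],
  [0,0.33,0.3,0],
  [0,0.33,0.32,0],
  [0,0.32,0.33,0],
  [0,0.31,0.33,0],
  [0,0.3,0.34,0],
  [0,0.29,0.35,0],
  [0,0.28,0.36,0],
], newtons=6)

```text
time_s: 35.0
tcp_pos: [0.5104, 0.042, 0.0827]
ee_rot: [-0.0, 1.0, 0.0, 0.0]
contact_force: [-0.4, -0.5, -0.2]
gripper_width: 0.0111
```

Emit:
servo_tool([
  [0,0.26,0.38,0],
  [0,0.25,0.39,0],
  [0,0.24,0.4,0],
  [0,0.22,0.41,0],
  [0,0.2,0.42,0],
  [0,0.19,0.43,0],
  [0,0.17,0.43,0],
  [0,0.15,0.44,0],
  [0,0.13,0.44,0],
  [0,0.12,0.44,0],
])

```text
time_s: 35.83
tcp_pos: [0.5104, 0.023, 0.0407]
ee_rot: [-0.0, 1.0, 0.0, 0.0]
contact_force: [-0.4, 0.1, -0.3]
gripper_width: 0.0115
```

```bash
python3 - <<'E'
from h import *
s=st();print(s['time_s'],s['tcp_pos'],s['contact_force'],s['moment'],s["gripper_width"])
w=shot("wrist");hsv=cv2.cvtColor(w["f"],cv2.COLOR_RGB2HSV)
red=((hsv[...,0]<8)|(hsv[...,0]>172))&(hsv[...,1]>140)&(hsv[...,2]>50)
ys,xs=np.where(red[60:300,255:305]);print("handle front v",ys.min()+60)
E
```

```text
35.8333 [0.51042999 0.02296235 0.04068845] [-0.37811563  0.14225519 -0.27625749] [ 0.0428971  -0.01050486  0.00082026] 0.011454807409719296
handle front v 126
```

Emit:
servo_tool([
  [0,0.1,0.4,0],
  [0,0.08,0.4,0],
  [0,0.06,0.4,0],
  [0,0.04,0.35,0],
  [0,0.02,0.25,0],
  [0,0,0.12,0],
  [0,0,0,0],
  [0,0,0,0],
  [0,0,0,0],
  [0,0,0,0],
])

```text
time_s: 36.72
tcp_pos: [0.5105, 0.02, 0.0222]
ee_rot: [0.0, 1.0, 0.001, 0.0]
contact_force: [-0.8, -0.4, 2.0]
gripper_width: 0.0109
```

```bash
python3 - <<'E'
from h import *
s=st();print(s['time_s'],s['tcp_pos'],s['contact_force'],s['moment'],s["gripper_width"])
w=shot("wrist");hsv=cv2.cvtColor(w["f"],cv2.COLOR_RGB2HSV)
red=((hsv[...,0]<8)|(hsv[...,0]>172))&(hsv[...,1]>140)&(hsv[...,2]>50)
ys,xs=np.where(red[20:300,255:305]);v=ys.min()+20;print("handle front v",v,ray(w,279,v,.008)[:2],"expected y",s['tcp_pos'][1]+.121-.0525)
E
```

```text
36.7167 [0.51050128 0.01999848 0.02217336] [-0.75355327 -0.42754326  2.03806421] [-0.19839179  0.15649834  0.01007994] 0.010868377749081214
handle front v 125 [0.51118869 0.08742013] expected y 0.088498480694011
```

Emit:
servo_tool([
  [0,0,0,0],
  [0,0,0,0],
  [0,0,0,0],
  [0,0,-0.3,0],
  [0,0,-1.5,0],
  [0,0,-3,0],
  [0,0,-3.5,0],
  [0,0,-3.5,0],
  [0,0,-2.5,0],
  [0,0,-1,0],
], claw=0.3)

```text
time_s: 37.6
tcp_pos: [0.5119, 0.0201, 0.1801]
ee_rot: [0.0, 1.0, 0.001, 0.004]
contact_force: [0.5, -0.3, 0.8]
gripper_width: 0.0262
```

```bash
python3 -c "
from h import *
s=st();print(s['time_s'],s['tcp_pos'])
rows([.578,.222,.15],90,13)"
```

```text
37.6 [0.5119304  0.0200916  0.18008969]
[[0.51,-1.55,0.23,-0.121],[0.69,-1.48,0.23,-0.121],[0.86,-1.39,0.23,-0.121],[1.03,-1.27,0.23,-0.121],[1.17,-1.14,0.23,-0.121],[1.3,-0.99,0.23,-0.121],[1.41,-0.83,0.23,-0.121],[1.5,-0.65,0.23,-0.121],[1.57,-0.46,0.23,-0.121],[1.61,-0.27,0.23,-0.121]]
[[1.63,-0.08,0.23,-0.121],[1.63,0.12,0.23,-0.121],[1.6,0.32,0.23,-0.121]]
```

Emit:
servo_tool([
  [0.51,-1.55,0.1,-0.121],
  [0.69,-1.48,0.1,-0.121],
  [0.86,-1.39,0.1,-0.121],
  [1.03,-1.27,0.1,-0.121],
  [1.17,-1.14,0.1,-0.121],
  [1.3,-0.99,0.1,-0.121],
  [1.41,-0.83,0.1,-0.121],
  [1.5,-0.65,0.1,-0.121],
  [1.57,-0.46,0.1,-0.121],
  [1.61,-0.27,0.1,-0.121],
], claw=0.45)

```text
time_s: 38.43
tcp_pos: [0.5607, 0.1762, 0.1632]
ee_rot: [-0.0, 0.82, 0.572, -0.001]
contact_force: [0.4, -0.6, -0.7]
gripper_width: 0.0396
```

Emit:
servo_tool([
  [1.63,-0.08,0.1,-0.121],
  [1.63,0.12,0.1,-0.121],
  [1.6,0.32,0.1,-0.121],
  [0,0,0,0],
  [0,0,0,0],
  [0,0,0,0],
  [0,0,0,0],
  [0,0,0,0],
  [0,0,0,0],
  [0,0,0,0],
])

```text
time_s: 39.27
tcp_pos: [0.5761, 0.2216, 0.1622]
ee_rot: [0.0, 0.706, 0.708, 0.0]
contact_force: [-0.3, -0.1, -0.1]
gripper_width: 0.0392
```

```bash
python3 - <<'E'
from h import *
s=st();print(s['time_s'],s['tcp_pos'],go([.578,.222,.079],89.7))
w=shot("wrist");a=shot("scene")
print("bar px wrist",proj(w,[.578,.222,.08]),"scene",proj(a,[.578,.222,.08]))
x=w["f"][:,100:460]
y=cv2.resize(a["f"][170:290,150:310],(440,330),interpolation=cv2.INTER_CUBIC);y=np.vstack([y,np.zeros((90,440,3),np.uint8)])
cv2.imwrite("pics/w8.png",np.hstack([x,y])[...,::-1])
E
```

```text
39.2667 [0.57605983 0.22158321 0.16218128] (array([0.04, 0.19, 8.32]), np.float64(0.007), 'cur ang 90.1')
bar px wrist [278.96932854 226.07659639] scene [208.65694357 212.37038107]
```

View pics/w8.png

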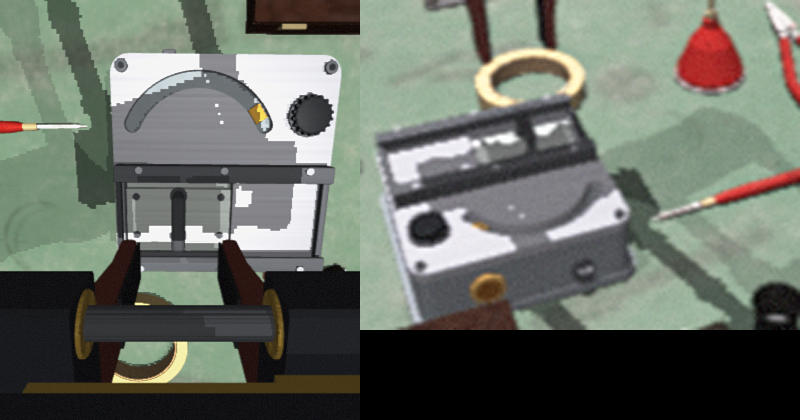

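The wrist view shows the handle bar at (178,215), centred between the jaws, and the lug at the far end of the slot (258,115). The graver lies flat at left. Descending to grip the bar.

Emit:
servo_tool([
  [0.04,0.19,1,0.007],
  [0,0,1.6,0],
  [0,0,1.8,0],
  [0,0,1.7,0],
  [0,0,1.2,0],
  [0,0,0.7,0],
  [0,0,0.3,0],
  [0,0,0,0],
  [0,0,0,0],
  [0,0,0,0],
])

```text
time_s: 40.2
tcp_pos: [0.5786, 0.2227, 0.0803]
ee_rot: [0.0, 0.708, 0.706, 0.001]
contact_force: [0.3, -0.5, -0.1]
gripper_width: 0.0394
```

Emit:
servo_tool([
  [0,0,0,0],
  [0,0,0,0],
  [0,0,0,0],
  [0,0,0,0],
  [0,0,0,0],
  [0,0,0,0],
  [0,0,0,0],
  [0,0,0,0],
  [0,0,0,0],
  [0,0,0,0],
], claw=0, newtons=40)

```text
time_s: 41.03
tcp_pos: [0.578, 0.222, 0.0791]
ee_rot: [0.0, 0.709, 0.706, -0.0]
contact_force: [-1.9, -4.2, 2.0]
gripper_width: 0.0097
```

Emit:
servo_tool([
  [0,0,-0.15,0],
  [0,0,-0.25,0],
  [0,0,-0.25,0],
  [0,0,-0.25,0],
  [0,0,-0.25,0],
  [0,0,-0.25,0],
  [0,0,-0.15,0],
  [0,0,0,0],
  [0,0,0,0],
  [0,0,0,0],
])

```text
time_s: 41.87
tcp_pos: [0.578, 0.223, 0.0947]
ee_rot: [-0.0, 0.708, 0.706, 0.0]
contact_force: [0.1, 0.3, -3.6]
gripper_width: 0.0093
```

```bash
python3 - <<'E'
from h import *
s=st();print(s['time_s'],s['tcp_pos'],s['contact_force'],s["moment"],s["gripper_width"],go(s['tcp_pos'],90))
E
```

```text
41.8667 [0.57800323 0.22298243 0.09471961] [ 0.09398857  0.32010102 -3.60788537] [ 0.14875944 -0.14122471  0.00059441] 0.009346094871736805 (array([0., 0., 0.]), np.float64(-0.003), 'cur ang 89.8')
```

The hatch is free, lifted 15.6 mm with 3.6 N of weight on the wrist. Sliding it along the channels.

Emit:
servo_tool([
  [0.4,0,0,0],
  [0.7,0,0,0],
  [0.7,0,0,0],
  [0.7,0,0,0],
  [0.7,0,0,0],
  [0.7,0,0,0],
  [0.7,0,0,0],
  [0.6,0,0,0],
  [0.4,0,0,0],
  [0.2,0,0,0],
])

```text
time_s: 42.7
tcp_pos: [0.5781, 0.2813, 0.0943]
ee_rot: [-0.0, 0.708, 0.706, -0.0]
contact_force: [-0.5, -0.2, -3.5]
gripper_width: 0.0097
```

Emit:
servo_tool([
  [0.2,0,0,0],
  [0.1,0,0,0],
  [0.1,0,0,0],
  [0.1,0,0,0],
  [0.1,0,0,0],
  [0.1,0,0,0],
  [0.1,0,0,0],
  [0,0,0,0],
  [0,0,0,0],
  [0,0,0,0],
])

```text
time_s: 43.53
tcp_pos: [0.5783, 0.2864, 0.0948]
ee_rot: [0.001, 0.709, 0.705, -0.001]
contact_force: [-1.6, -6.1, -0.4]
gripper_width: 0.0097
```

End stop felt (−6 N at y = 0.286). Lowering, releasing and retreating.

Emit:
servo_tool([
  [-0.03,0,0.05,0],
  [0,0,0.05,0],
  [0,0,0.05,0],
  [0,0,0.03,0],
  [0,0,0,0],
  [0,0,0,0],
  [0,0,0,0],
  [0,0,0,0],
  [0,0,0,0],
  [0,0,0,0],
])

```text
time_s: 44.37
tcp_pos: [0.5786, 0.2862, 0.0934]
ee_rot: [0.001, 0.709, 0.705, -0.001]
contact_force: [-1.3, -6.3, -0.1]
gripper_width: 0.0096
```

Emit:
servo_tool([
  [0,0,0,0],
  [0,0,0,0],
  [0,0,0,0],
  [0,0,0,0],
  [0,0,-0.5,0],
  [0,0,-1.5,0],
  [0,0,-2.5,0],
  [0,0,-3,0],
  [0,0,-2,0],
  [0,0,-0.5,0],
], claw=0.4)

```text
time_s: 45.2
tcp_pos: [0.5794, 0.289, 0.1985]
ee_rot: [0.001, 0.708, 0.706, 0.004]
contact_force: [-0.5, 1.4, 1.3]
gripper_width: 0.0352
```

```bash
python3 - <<'E'
from h import *
s=st();print(s['time_s'],s['tcp_pos'],s['contact_force'],s["gripper_width"])
w=shot("wrist");a=shot("scene")
c=proj(w,[.578,.287,.094]);print(c)
x=w["f"][:,100:460];y=cv2.resize(a["f"][140:300,110:410],(440,235),interpolation=cv2.INTER_CUBIC);y=np.vstack([y,np.zeros((185,440,3),np.uint8)])
cv2.imwrite("pics/w9.png",np.hstack([x,y])[...,::-1])
E
```

```text
45.2 [0.57944584 0.2889741  0.19849787] [-0.49207873  1.44339293  1.31223656] 0.03518586647423325
[275.30390182 212.08885728]
```

The picture limit is reached, so the last checks are numeric.

```bash
python3 - <<'E'
from h import *
import pickle
w=shot("wrist");a=shot("scene");s=st();print(s["time_s"],s["tcp_pos"])
g=w["f"].mean(2)
for X in(.565,.572,.578):
    u,v=proj(w,[X,.287,.094]);r=g[int(round(v))];d=np.where(r[int(u)-25:int(u)+25]<70)[0]+int(u)-25
    print(X,"exp col %.1f"%u,"dark",(d.min(),d.max()) if len(d) else None,"-> y",[ray(w,k,v,.094)[1].round(4) for k in ((d.min()-.5,d.max()+.5) if len(d) else ())])
hsv=cv2.cvtColor(a["f"],cv2.COLOR_RGB2HSV)
m=((hsv[...,0]<8)|(hsv[...,0]>172))&(hsv[...,1]>140)&(hsv[...,2]>70)
n,l,k,ce=cv2.connectedComponentsWithStats(m.astype(np.uint8))
for i in range(1,n):
    if k[i,4]>40:print(k[i],ce[i].round(1))
a0=pickle.load(open("c0.pkl","rb"))[0]["f"]; a1=a["f"]
b0=pickle.load(open("c0.pkl","rb"))[1]["f"]; b1=shot("side")["f"]
print("vial/bottle diff side",abs(b0[245:300,245:290].astype(int)-b1[245:300,245:290]).mean())
hw=cv2.cvtColor(w["f"],cv2.COLOR_RGB2HSV)
mm=(hw[...,0]>18)&(hw[...,0]<32)&(hw[...,1]>120)&(hw[...,2]>80)
n,l,k,ce=cv2.connectedComponentsWithStats(mm.astype(np.uint8))
for i in range(1,n):
    if k[i,4]>25:
        d=(ray(w,*ce[i],.0485)-[.5315,.2355,0])[:2];print("brass",k[i,4],"ang %.1f rad %.4f"%(np.degrees(np.arctan2(d[1],-d[0])),np.hypot(*d)))
E
```

```text
45.4 [0.57777068 0.28810223 0.1908767 ]
0.565 exp col 275.9 dark (np.int64(269), np.int64(281)) -> y [np.float64(0.2816), np.float64(0.2911)]
0.572 exp col 275.9 dark (np.int64(269), np.int64(281)) -> y [np.float64(0.2815), np.float64(0.2911)]
0.578 exp col 276.0 dark (np.int64(269), np.int64(281)) -> y [np.float64(0.2814), np.float64(0.2911)]
[266 177  23  25 393] [276.8 190.7]
[309 183  24  25 121] [321.4 194. ]
[303 184  12  27  96] [307.1 197.5]
[280 231  35  13 142] [297.4 236.9]
[216 296  46  24 399] [239.8 307.3]
[ 319  307   58   46 1459] [349.3 331. ]
vial/bottle diff side 21.167138047138046
brass 155 ang 55.8 rad 0.0525
brass 636 ang -163.8 rad 0.0457
brass 39 ang 145.4 rad 0.1177
brass 405 ang -169.4 rad 0.1770
brass 35 ang -171.9 rad 0.1421
brass 362 ang 141.0 rad 0.2216
brass 4119 ang 155.6 rad 0.2632
```

```bash
python3 - <<'E'
from h import *
import pickle
c=pickle.load(open("c0.pkl","rb"))
for nm,f0,boxes in(("side",c[1]["f"],[(246,254,264,288),(268,248,290,302)]),("scene",c[0]["f"],[(360,244,378,273),(381,222,400,265),(262,155,292,206)])):
    f1=shot(nm)["f"]
    for x0,y0,x1,y1 in boxes:
        r=cv2.matchTemplate(f1[y0-15:y1+15,x0-15:x1+15],f0[y0:y1,x0:x1],cv2.TM_CCOEFF_NORMED);_,m,_,p=cv2.minMaxLoc(r);print(nm,(x0,y0),round(m,2),"shift",p[0]-15,p[1]-15)
print(st()["time_s"])
E
```

```text
side (246, 254) 0.95 shift 0 0
side (268, 248) 0.96 shift 0 0
scene (360, 244) 0.99 shift 0 0
scene (381, 222) 0.89 shift 0 0
scene (262, 155) 1.0 shift 0 0
45.55
```

```bash
python3 -c "
from h import *
print(ticket.hand_in())"
```

```text
the job is handed in; nothing more can be done
None
```

The hatch is unlocked, lifted off its seat and slid to its end stop, and I handed the job in at about 45.6 s. It rests there with the gripper let go and clear above it.

**How it went**
- **Graver:** The tool can only point down, so I pivoted the graver in the jaws by pressing its tip against the box's side wall. That gave a slope of about 51° tip-down. An earlier try at easing the jaws so it would swing by itself failed: it slid out and dropped about 4 cm flat onto the worktop. I picked it up again.
- **Lug:** I found the slot's floor by touch and drove the lug from about −29° to 56°. It stopped there and the force rose, peaking near 11 N in total. Most of that pressed on the floor and lug through the graver, so it was firmer than the light pressure I had aimed for. The tip did not ride over the lug.
- **Graver laid back:** It is flat on the worktop to the right of the box, turned from how it first lay.
- **Hatch:** It lifted freely (3.6 N) and slid until the stop pushed back with about 6 N.

**Last checks**
- The hatch handle's centre is at y ≈ 0.286, about 64–65 mm from where it was closed.
- The lug is still at about 56°.
- The oil can, spirit bottle and vial match the first pictures with no shift (match scores 0.89–1.0).
- A plain pixel difference around the vial and bottle in the side view was large (21). The template match there showed no shift, so I put it down to the arm's shadow and changed light.
- I had used up my 12 pictures, so I checked the final state by numbers only and did not look at it.

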